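# Load the UV curing box, break its lid stay, shut it and reset the tripped breaker

### The job

Lay the red acrylic character flat on the middle of the round plate in the curing box, then lift the folding lid stay out of its lock by its orange knob and lower the lid gently until it is fully shut. Only then reset the tripped breaker on the box's side pod: push its yellow lever fully to off (the red mark) and after that fully to on (the green mark). Leave the other things on the bench as they stand.

Things in the scene. Friction and masses are not known exactly. Their poses are not given: they have to be found in the camera images.
- curing_box: Light grey bench-top UV curing box, fixed, open on top under its lid: 180 (x) x 210 (y) mm, rim 60 mm high, walls 5 mm, inner floor 11 mm up. Origin: centre of the underside, on the bench; its x points from the front (handle side, towards the robot) to the hinge, y to its left, z up. On its left flank is a fixed dark control pod (x -85 to +65, y +105 to +181 mm, 60 mm high). The orange-knobbed stay is on its right (-y) flank.
- platen (a point): Centre of the top face of the fixed round aluminium plate inside the box, 116 mm across; it lies at (10, 0, 18) mm in the box's frame. The propped lid leans over it, so the plate is reached with the tool leaning back towards the box's front.
- red_char: The only red thing among the loose acrylic characters: a numeral 5, 50 (its x) x 36 (its y) x 12 mm thick, about 20 g, lying flat. Origin: centre of its underside. It can be gripped across its y at its origin (36 mm) or across its x along the line y = -5 mm (50 mm).
- lid (a joint): Angle of the lid: 0 = shut, 1.10 = as found, propped open. The lid is 180 mm long, 210 mm wide and 20 mm thick, with an amber window; its hinge is stiff, so once freed it stays where it is left and must be drawn down all the way (about 2 N at the handle). While the stay is locked it does not move.
- lid_hinge (a point): Middle of the lid's hinge line, fixed, at (90, 0, 60) mm in the box's frame; the hinge line runs along the box's y.
- lid_handle (a point): Middle of the lid's round steel handle bar, 10 mm thick, 90 mm long along the box's y between two 10 mm legs at its ends. In the plane of the lid it stands 38 mm beyond its front edge (38 mm clear but for a 10 mm block at the foot of each leg). It circles lid_hinge at a radius of 218 mm: lid angle q puts it at x = 90 - 218 cos q + 10 sin q, z = 60 + 218 sin q + 10 cos q mm in the box's frame.
- stay (a joint): Angle of the stay's lower link: 0 = locked (elbow resting 5 mm past the dead centre on its stop), grows as the elbow is lifted up and forward; the dead centre is at about 0.15, past 0.35 the lid is well freed (lid about 1.06), 0.75 goes with lid 0.87 and 1.45 with the lid shut. Lifting takes about 2 to 5 N. Dropped near the dead centre it may fall back into its lock.
- stay_knob (a point): Centre of the orange knob on the stay's elbow: a round grip 18 mm across and 26 mm long, its axis along the box's y, ending 43 mm out from the box's right flank. The lid's edge is beside it, 30 mm away (a tool that leans outwards, away from the box, clears the lid). Locked it is at (-13, -135, 56) mm in the box's frame and circles stay_foot at a radius of 56 mm.
- stay_foot (a point): Point on the fixed pivot axis of the stay's lower link (axis along the box's y), abreast of the knob: (-60, -135, 25) mm in the box's frame. When the stay is locked the knob lies 0.59 rad above the horizontal line that runs from here towards the hinge; lifting turns it up and then towards the front.
- breaker (a joint): Yellow breaker lever: about 0 = tripped, -0.46 = fully off (leaning to the box's front, red mark), +0.46 = fully on (leaning to the hinge side, green mark). About 1 to 2 N at the tip move it; it stays where it is left. A sear inside blocks it at about +0.08 until it has been pushed fully off (beyond -0.40).
- breaker_tip (a point): Middle of the top of the yellow breaker lever, 38 mm from its pivot; the lever is 10 mm thick (box x), 20 mm wide (box y) and stands 34 mm above the pod when upright.
- breaker_pivot (a point): Fixed pivot of the breaker lever, axis along the box's y, at (-20, 143, 56) mm in the box's frame; the pod's top there is at 60 mm.
- cyano_bottle: Bystander: small white instant-glue bottle with a blue cap, 27 mm across, 69 mm high, beside the stay. Origin: centre of its underside.
- clear_cup: Bystander: clear tumbler, 71 mm across, 83 mm high, to the right of the box. Origin: centre of its underside.
- glue_bottle: Bystander: white bottle with a red spout, 45 mm across, 138 mm high, to the left of the pod. Origin: centre of its underside.
- white_char_a: Bystander: white acrylic character B, 49 x 38 x 13 mm, lying flat. Origin: centre of its underside.
- white_char_b: Bystander: white acrylic character Z, 42 x 32 x 12 mm, lying flat. Origin: centre of its underside.
- marker: Bystander: felt marker with a blue cap, 15 x 132 (its y) x 16 mm. Origin: centre of its underside.
- tape_roll: Bystander: black tape roll, 64 mm across, 18 mm high. Origin: centre of its underside.
- sanding_block: Bystander: cork sanding block, 60 x 100 (its y) x 28 mm, in front of the box. Origin: centre of its underside.
- spring_clamp: Bystander: blue spring clamp, 53 x 101 (its y) x 17 mm. Origin: centre of its underside.
Not all that is in view belongs to the job. Leave any brown or turquoise look-alike of the red_char alone.

How it is judged (in metres and radians):
On the way, in this order (a step that is already met when the one before it is completed fails the run):
1. the red character lies flat on the middle of the plate, let go (horizontal distance between red_char and platen below 0.026 m and z of red_char in the frame of platen below 0.006 m and angle between red_char's own z axis and vertical below 0.15 rad and contact force between the fingers and red_char below 0.05 N), for 0.2 s.
2. the stay is lifted out of its lock (value of joint stay above 0.3 rad), for 0.1 s.
3. the lid is shut (value of joint lid below 0.03 rad), for 0.2 s.
4. the breaker is pushed fully off (value of joint breaker below -0.4 rad), for 0.05 s.
5. the breaker is thrown fully on (value of joint breaker above 0.4 rad), for 0.1 s.
At the end, for the whole second after the job is handed in: The red character lies at rest flat on the plate, its middle within 26 mm of the plate's middle, the lid is shut (within 0.03 rad) with the stay folded, and the breaker lever is fully on (beyond 0.40 rad) (horizontal distance between red_char and platen below 0.026 m and z of red_char in the frame of platen below 0.006 m and angle between red_char's own z axis and vertical below 0.15 rad and value of joint lid below 0.03 rad and value of joint stay above 1.2 rad and value of joint breaker above 0.4 rad and linear speed of red_char below 0.02 m/s); the robot touches nothing.
It fails at once if the breaker is on while the lid is still open (value of joint breaker above 0.25 rad and value of joint lid above 0.1 rad).
It fails at once if the lid is flung or slammed (faster than 1.6 rad/s) (velocity of joint lid below -1.6 rad/s).
It fails at once if the red character is dropped from a height (contact force between the fingers and red_char below 0.01 N and height (world z) of red_char above 0.06 m).
It fails at once if a bottle or the cup is pushed more than 40 mm away or tipped over (distance of any of cyano_bottle, clear_cup, glue_bottle from where it was at the start of the episode above 0.04 m or angle between any of cyano_bottle, clear_cup, glue_bottle's own z axis and vertical above 0.4 rad).
It fails at once if another bystander (white characters, marker, tape roll, sanding block, spring clamp) is pushed more than 40 mm away (distance of any of white_char_a, white_char_b, marker, tape_roll, sanding_block, spring_clamp from where it was at the start of the episode above 0.04 m).
It also fails if it takes over 72 s, if anything falls off the work surface, if the arm or the gripper's body presses on something with over 40 N, if the wrist force passes 120 N, or if a joint passes its speed limit or range.

### The arm

A 6-joint arm with a two-finger parallel gripper is mounted at the origin on a cart in front of the work surface, level with it; the furniture and walls round the work are solid. World frame = base frame: x ahead of the robot, y to its left, z up, the work surface at z = 0. Lengths are in mm, angles in degrees, forces in N, time in s.
With the tool pointing down it reaches from about 300 to 850 mm from the base axis. Payload 4.2 kg.
Tool frame: the origin (TCP) lies at the centre of the arm's flange, where the gripper is bolted on; the fingertips stand 191 mm ahead of it and the grasp point (between the pads) lies 172 mm ahead of it; z points along the fingers, y is the direction in which the jaws open and shut (so a half turn about z gives the same grasp; the last joint's range is limited). The gripper opens to 91 mm and grips with 3 to 60 N. Pads are 32 mm wide; open, the fingers measure 118 mm over their backs; the gripper's body (76 mm by 178 mm) begins 60 mm behind the grasp point.
Start: joints at [-70.073, 18.312, 89.639, -0, 72.044, -1.146], TCP at [206.747, -536.543, 404.776] pointing down, gripper open.
Joint ranges: [-177.97, 177.97], [-48.28, 115.42], [12.27, 149.76], [-77.06, 257.06], [2.81, 150.46], [-146.56, 146.56]. Speed limits (degrees/s): [147.25, 147.25, 180, 180, 180, 180].

### API

Orientations are given as [roll, pitch, yaw] about the fixed x, y, z axes, in that order (R = Rz(yaw) Ry(pitch) Rx(roll)).
In Python, from workcell import status, vision, ticket gives the robot as it stands.
- The arm moves only by the shell command python3 -m jog 'ROWS' [FORCE]. ROWS is JSON, a list of rows, each a list of 7 numbers: the finger opening in m, from 0 to 0.0912, then the shift along the tool's x, y, z in m, then the turn, a rotation vector about the tool's x, y, z in rad. A call has 1 to 12 rows; each row shifts and turns the commanded pose from where the row before left it, along the tool's axes as they then stand; what a row does not reach is not made up. A row lasts 1/8 s, in which the tool goes at most 62.5 mm and 10.7 degrees, less where a joint would pass 70% of its speed; a pose out of reach is approached as far as the arm can. A call with a gripper value outside its range is refused whole. The fingers move at their own pace and stop on an object; FORCE is the grip in N (left out, the last holds). Time passes only in rows, so rows that do not move let the fingers close. It gives the time, the measured TCP pose, the force and the opening at its end, in the units of the state.
- status.state(): the state, without advancing time (a new reading comes with each control period).
- vision.grab_frame(name): name is "side" or "top" or "wrist"; returns a dict with "color" (420x560x3 uint8, blue, green, red), "depth" (420x560 float32, mm along the optical axis (not along the pixel's ray), 0 where there is no reading), "fov_y" (degrees; the focal length in pixels is half the picture's height over the tangent of half this angle, whatever the lens; pixels are square), "cx", "cy" (the principal point, pixels), "pose" (4x4, takes a point from camera to world coordinates). Camera axes: x right, y down, z forward; pixel columns grow to the right and rows downward; lengths in mm; the calibration is good to about 2 mm. A picture is of the moment at which its call begins.
- ticket.job_done(): hands the job in, once; it reports no verdict.
Trained networks look in the newest picture that a camera, given by its name, has taken for a name from the list of things; names that differ only in an ending like _2 or _b are one class to them, and where a whole thing is asked for, a point or a joint stands for the part that bears it (a point fixed in the world has none). Each returns a list of dicts, best first, with "p" (0 to 1); they miss things now and then, are a little off and sometimes report something else, mostly with a low value. They report only what shows in the picture. A call takes as long as a camera call. They do not tell look-alikes from the thing itself.
- vision.find_in(camera, label): "location" ([x, y, z] in mm, in world coordinates, good to about 4 mm: the middle of the surface that is visible of it).
- vision.silhouettes(camera, label): "pixels" (420x560 bool, what is visible of it).
The state is a dict: "time_s": time; "qpos": joint angles; "qvel": joint speeds; "effort": joint torques, N m; "ee_pos": TCP position; "ee_rot": TCP orientation; "force": force on the tool from outside, world axes, zero at the start; "torque": the same for the moment, N m; "gripper_width": finger opening in mm.
Only numpy, scipy, OpenCV 4.12 (cv2) and the standard library are available. Lean on these libraries where they do the work, as an engineer would, in place of code of your own. Each camera call takes 0.05 s, during which the arm holds its last target.

## Working session

There is one attempt and no reset: what is moved stays moved. The work goes in short steps, Python scripts to look and compute and a shell command to move; the robot and the scene stay as the last step left them, time stands still between calls to the robot, and variables do not carry over. Pictures are saved under pics/ and viewed, and the job is handed in when it is done.

```bash
ls -la; mkdir -p pics; python3 - <<'E'
from workcell import status, vision
import cv2
s=status.state();print(s)
for n in ["side","top","wrist"]:
    f=vision.grab_frame(n);cv2.imwrite(f"pics/a_{n}.png",f["color"]);print(n,f["fov_y"],f["cx"],f["cy"],f["pose"].round(3).tolist())
E
```

```text
total 12
drwxr-xr-x  3 agent agent 4096 Dec  7 03:38 .
drwxr-xr-x 23 root  root  4096 Dec  7 03:38 ..
drwxr-xr-x  2 agent agent 4096 Dec  7 03:38 pics
{'time_s': 0.0, 'qpos': array([-7.00714215e+01,  1.83512192e+01,  8.97070795e+01, -6.38672580e-04,
        7.20424155e+01, -1.14622947e+00]), 'qvel': array([-0.00151303,  0.04296299,  0.03887006, -0.04672863,  0.05812679,
        0.1152187 ]), 'effort': array([-1.58580511e-03, -4.12464845e+01, -2.31979144e+01,  7.24688522e-02,
        4.57023026e-02, -1.31415800e-04]), 'ee_pos': array([ 206.70098903, -536.38169885,  403.91964274]), 'ee_rot': array([-1.79899294e+02, -1.40761090e-03,  2.10750042e+01]), 'force': array([ 0.36916231, -0.61571868, -0.57684441]), 'torque': array([0.01038109, 0.0075046 , 0.01517025]), 'gripper_width': 91.1793990548334}
side 45.52279297204263 270.8459636715646 206.2408417528125 [[0.966, -0.163, 0.2, 287.515], [-0.257, -0.651, 0.714, -820.428], [0.014, -0.741, -0.671, 1037.44], [0.0, 0.0, 0.0, 1.0]]
top 48.06388358756628 283.2871831705093 201.00995848541538 [[-0.005, -0.99, 0.138, 370.05], [-1.0, 0.002, -0.019, 90.489], [0.018, -0.138, -0.99, 1484.368], [0.0, 0.0, 0.0, 1.0]]
wrist 64.19871042525307 275.3304493336327 204.92011874644678 [[0.36, -0.902, -0.238, 273.404], [-0.933, -0.348, -0.09, -511.117], [-0.002, 0.254, -0.967, 383.223], [0.0, 0.0, 0.0, 1.0]]
```

View pics/a_side.png

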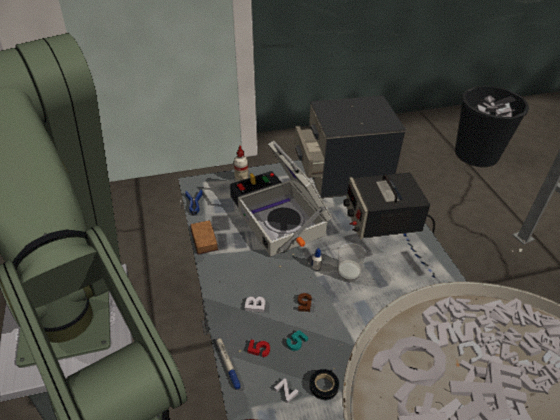

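View pics/a_top.png

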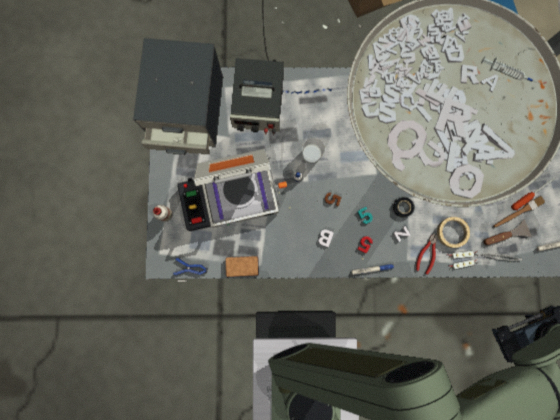

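```bash
python3 - <<'E'
from workcell import status, vision
for n in ["top","side"]:
    for l in "curing_box red_char lid_handle stay_knob breaker_tip cyano_bottle clear_cup glue_bottle white_char_a marker tape_roll sanding_block spring_clamp".split():
        try: r=vision.find_in(n,l)
        except Exception as e: r=[];print(e)
        print(n,l,[(round(d["p"],2),[round(float(v)) for v in d["location"]]) for d in r[:3]])
E
```

```text
top curing_box []
top red_char [(0.68, [536, -193, 13]), (0.56, [434, -192, 12])]
top lid_handle [(0.67, [636, 218, 202])]
top stay_knob [(0.49, [614, 84, 63])]
top breaker_tip []
top cyano_bottle [(0.39, [648, 20, 41])]
top clear_cup [(0.85, [731, -29, 25])]
top glue_bottle [(0.65, [530, 427, 86])]
top white_char_a [(0.66, [598, 226, 55]), (0.63, [460, -70, 16]), (0.52, [471, -312, 19])]
top marker [(0.56, [358, -214, 11])]
top tape_roll [(0.81, [549, -312, 17]), (0.55, [601, 229, 54]), (0.37, [358, -216, 9])]
top sanding_block [(0.82, [370, 192, 26]), (0.32, [731, -31, 25]), (0.27, [652, 19, 41])]
top spring_clamp [(0.63, [362, 354, 15])]
side curing_box [(0.65, [607, 218, 42])]
side red_char [(0.8, [435, -193, 16]), (0.71, [525, -199, 10]), (0.51, [605, 216, 43])]
side lid_handle [(0.91, [647, 179, 179]), (0.19, [544, 333, 81])]
side stay_knob [(0.72, [620, 92, 62]), (0.68, [437, -192, 11]), (0.64, [645, 10, 38])]
side breaker_tip []
side cyano_bottle [(0.54, [645, 10, 34])]
side clear_cup [(0.58, [729, -31, 49]), (0.34, [373, 179, 30])]
side glue_bottle [(0.93, [532, 424, 68])]
side white_char_a [(0.77, [460, -72, 13]), (0.61, [468, -314, 17])]
side marker [(0.63, [359, -221, 14])]
side tape_roll [(0.7, [555, -319, 13])]
side sanding_block [(0.84, [372, 177, 28])]
side spring_clamp [(0.6, [622, 89, 65]), (0.5, [361, 349, 18]), (0.16, [609, 218, 42])]
```

```bash
cat > h.py <<'E'
import numpy as np, cv2
from workcell import status, vision
def cloud(f):
    d=f["depth"];h,w=d.shape;fl=h/2/np.tan(np.radians(f["fov_y"]/2))
    v,u=np.mgrid[:h,:w]
    P=np.stack([(u-f["cx"])/fl*d,(v-f["cy"])/fl*d,d],-1)
    W=P@f["pose"][:3,:3].T+f["pose"][:3,3]
    W[d<=0]=np.nan
    return W
def proj(f,p):
    h=f["depth"].shape[0];fl=h/2/np.tan(np.radians(f["fov_y"]/2))
    T=np.linalg.inv(f["pose"]);q=np.asarray(p)@T[:3,:3].T+T[:3,3]
    return np.stack([q[...,0]/q[...,2]*fl+f["cx"],q[...,1]/q[...,2]*fl+f["cy"]],-1)
def crop(f,u0,u1,v0,v1,s,name,pts=()):
    im=cv2.resize(f["color"][v0:v1,u0:u1],None,fx=s,fy=s,interpolation=cv2.INTER_CUBIC)
    for p,c in pts:
        q=((proj(f,p)-[u0,v0]+0.5)*s).astype(int);cv2.circle(im,tuple(map(int,q)),2,c,-1)
    cv2.imwrite(name,im)
E
python3 - <<'E'
from h import *
f=vision.grab_frame("top");np.savez("top0.npz",**f);crop(f,140,320,140,290,4,"pics/b_top.png")
f=vision.grab_frame("side");np.savez("side0.npz",**f);crop(f,180,380,130,290,4,"pics/b_side.png")
crop(f,180,380,280,400,4,"pics/c_side.png")
E
```

```text
(no output)
```

View pics/b_top.png

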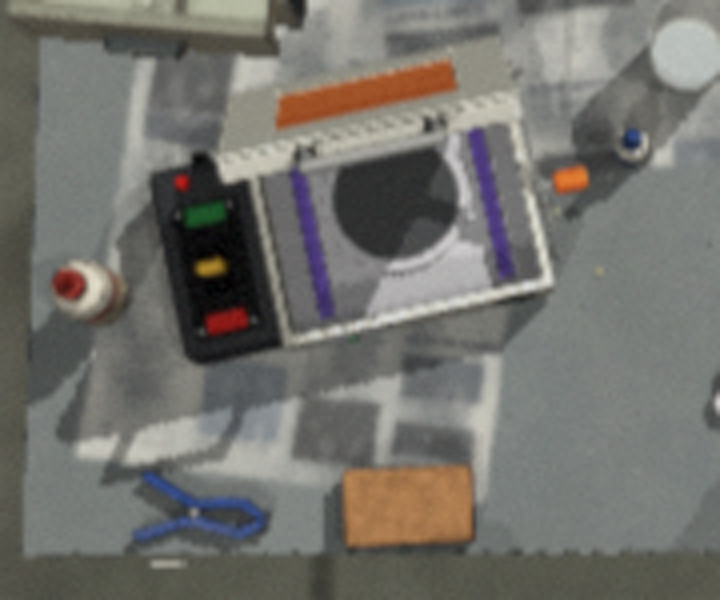

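View pics/b_side.png

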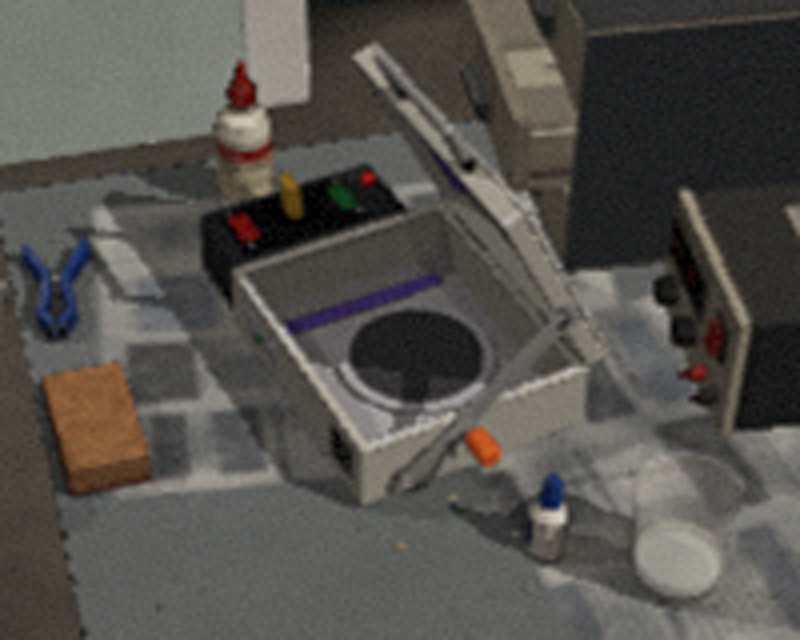

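```bash
python3 - <<'E'
from h import *
from scipy.optimize import least_squares
t=dict(np.load("top0.npz"));s=dict(np.load("side0.npz"))
T=[((285,347),(-90,105,60)),((553,284),(-90,-105,60)),((192,361),(-85,181,60)),((153,170),(65,181,60)),((210,267),(-20,143,94)),((570,180),(-13,-135,62))]
S=[((236,269),(-90,105,60)),((365,446),(-90,-105,60)),((361,503),(-90,-105,0)),((204,212),(-85,181,60))]
def bw(x,p): 
    c,n=np.cos(x[2]),np.sin(x[2]);p=np.asarray(p,float);return np.stack([x[0]+c*p[:,0]-n*p[:,1],x[1]+n*p[:,0]+c*p[:,1],p[:,2]],-1)
def fit(sets):
    def r(x):
        o=[]
        for f,L,o0 in sets:
            o.append((proj(f,bw(x,[b for a,b in L]))-(np.array([a for a,b in L])/4+o0)).ravel())
        return np.concatenate(o)
    q=least_squares(r,[590,220,0.2]);print(q.x,np.degrees(q.x[2]));print(r(q.x).reshape(-1,2).round(1).tolist());return q.x
a=fit([(t,T,[140,140])]);b=fit([(s,S,[180,130])]);x=fit([(t,T,[140,140]),(s,S,[180,130])])
# depth check: rim points
W=cloud(t)
m=(abs(W[...,2]-60)<6)&(np.hypot(W[...,0]-600,W[...,1]-220)<220)
P=W[m];c,n=np.cos(x[2]),np.sin(x[2])
d=P[:,:2]-x[:2];B=np.stack([c*d[:,0]+n*d[:,1],-n*d[:,0]+c*d[:,1]],-1)
for nm,k,lo,hi,ok,ol,oh in [("front",0,-100,-75,1,-90,90),("right",1,-115,-90,0,-80,40),("podfront",0,-100,-70,1,115,170),("podleft",1,160,200,0,-70,50)]:
    sel=B[(B[:,k]>lo)&(B[:,k]<hi)&(B[:,ok]>ol)&(B[:,ok]<oh)]
    print(nm,len(sel),np.percentile(sel[:,k],[2,25,50,75,98]).round(1))
np.save("box.npy",x)
E
```

```text
[6.01087092e+02 1.97361514e+02 2.21959238e-01] 12.717327553441546
[[0.5, -0.0], [1.2, 0.3], [-1.4, 0.5], [-1.3, 0.5], [0.3, -1.1], [0.8, -0.2]]
[6.07918630e+02 2.01400752e+02 2.12661580e-01] 12.1846109962735
[[0.0, -1.0], [-0.0, 0.7], [0.7, 1.4], [-0.7, -1.7]]
[6.03799337e+02 1.98554604e+02 2.23029686e-01] 12.778659711747814
[[0.1, -0.9], [0.8, -0.6], [-1.7, -0.4], [-1.7, -0.3], [-0.1, -1.9], [0.4, -1.2], [-1.4, 0.2], [-0.7, 1.8], [0.0, 2.5], [-2.3, -0.6]]
front 138 [-91.9 -90.5 -88.5 -86.8 -84.7]
right 88 [-111.5 -101.4  -99.5  -97.6  -95.7]
podfront 44 [-84.  -79.3 -74.6 -72.1 -70.1]
podleft 173 [160.4 163.7 168.  174.1 180.5]
```

View pics/c_side.png

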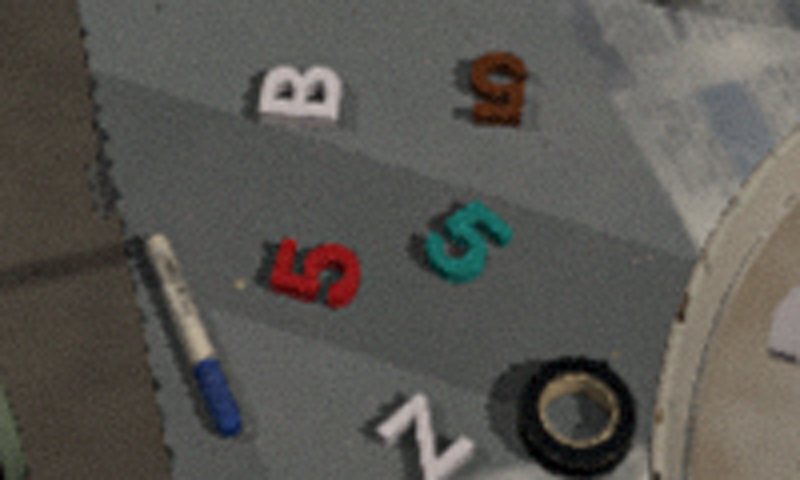

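```bash
cat >> h.py <<'E'
from scipy.spatial.transform import Rotation as R
def rot(e): return R.from_euler('xyz',e,degrees=True)
def cur():
    s=status.state();return np.array(s["ee_pos"]),rot(s["ee_rot"]),s
def toolR(zdir,ydir):
    z=np.array(zdir,float);z/=np.linalg.norm(z);y=np.array(ydir,float);y-=z*(y@z);y/=np.linalg.norm(y)
    return R.from_matrix(np.stack([np.cross(y,z),y,z],-1))
def plan(p1,R1,grip,maxmm=55,maxdeg=10,p0=None,R0=None,n=None,quiet=False):
    if p0 is None: p0,R0,_=cur()
    p1=np.array(p1,float)
    rv=(R0.inv()*R1).as_rotvec();d=p1-p0
    if n is None: n=int(max(np.ceil(np.linalg.norm(d)/maxmm),np.ceil(np.degrees(np.linalg.norm(rv))/maxdeg),1))
    rows=[];p=p0.copy();Rc=R0
    for i in range(1,n+1):
        tp=p0+d*i/n;tR=R0*R.from_rotvec(rv*i/n)
        sh=np.round(Rc.inv().apply(tp-p)/1000,4);p=p+Rc.apply(sh)*1000
        w=np.round((Rc.inv()*tR).as_rotvec(),4);Rc=Rc*R.from_rotvec(w)
        rows.append([grip]+[float(v) for v in sh]+[float(v) for v in w])
    if not quiet:
        print("n",n);
        for k in range(0,n,12): print(str(rows[k:k+12]).replace(" ",""))
    return p,Rc
E
python3 - <<'E'
from h import *
# look over red char: yaw such that q6~+90 (tool x = radial, az -24)
a=np.radians(-24)
plan([430,-190,340],toolR([0,0,-1],[np.sin(a),-np.cos(a),0]),0.09)
E
```

```text
n 8
[[0.09,0.0416,-0.0304,0.0081,0.0,-0.0,0.0983],[0.09,0.0384,-0.0343,0.0081,0.0,-0.0,0.0984],[0.09,0.0349,-0.038,0.0081,0.0,-0.0,0.0983],[0.09,0.031,-0.0411,0.0081,0.0001,-0.0,0.0983],[0.09,0.0268,-0.0441,0.0081,-0.0,-0.0,0.0984],[0.09,0.0223,-0.0464,0.0081,-0.0,-0.0,0.0983],[0.09,0.0177,-0.0484,0.0081,-0.0,-0.0,0.0983],[0.09,0.0128,-0.0499,0.0081,-0.0,-0.0,0.0983]]
```

```bash
python3 -m jog '[[0.09,0.042,-0.030,0.008,0,0,0.098],[0.09,0.038,-0.034,0.008,0,0,0.098],[0.09,0.035,-0.038,0.008,0,0,0.098],[0.09,0.031,-0.041,0.008,0,0,0.098],[0.09,0.027,-0.044,0.008,0,0,0.098],[0.09,0.022,-0.046,0.008,0,0,0.098],[0.09,0.018,-0.048,0.008,0,0,0.098],[0.09,0.013,-0.050,0.008,0,0,0.098],[0.09,0,0,0,0,0,0]]'
python3 - <<'E'
from h import *
print(cur()[2]["qpos"].round(1))
f=vision.grab_frame("wrist");cv2.imwrite("pics/w1.png",f["color"]);np.savez("w1.npz",**f)
for d in vision.find_in("wrist","red_char"): print(d)
c=f["color"].astype(int);m=(c[...,2]>110)&(c[...,1]<70)&(c[...,0]<80)
W=cloud(f);P=W[m&np.isfinite(W[...,0])];P=P[(P[:,2]>6)&(P[:,2]<20)&(np.hypot(P[:,0]-434,P[:,1]+192)<60)]
print(len(P),P.mean(0))
r=cv2.minAreaRect((P[:,:2]).astype(np.float32));print(r,cv2.boxPoints(r))
E
```

```text
time_s: 2.68
ee_pos: [431.3, -188.9, 340.3]
ee_rot: [-180.0, 0.0, -23.6]
force: [-0.8, 0.2, 0.6]
gripper_width: 90.4
[-25.1  12.1 108.4   0.   59.5  88.5]
{'location': [530.4, -194.0, 9.3], 'p': 0.92}
{'location': [438.8, -197.4, 11.4], 'p': 0.85}
{'location': [579.4, -89.4, 12.0], 'p': 0.61}
1078 [ 439.25113438 -192.25150563   11.05700294]
((439.9046630859375, -192.1099090576172), (32.520179748535156, 48.46122741699219), 61.805599212646484) [[ 410.8667  -194.99263]
 [ 453.578   -217.88884]
 [ 468.94263 -189.22719]
 [ 426.23132 -166.33098]]
```

View pics/w1.png

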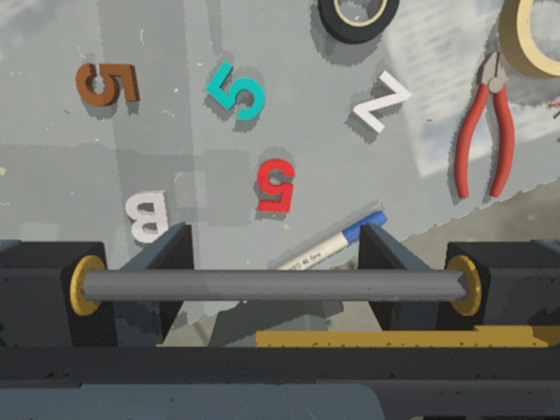

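```bash
cat >> h.py <<'E'
def uvec(azdeg): a=np.radians(azdeg);return np.array([np.cos(a),np.sin(a),0.])
def lean(az,th,camback=True):
    "tool z = out along az*sin + down*cos"
    u=uvec(az);t=np.radians(th);z=np.sin(t)*u+np.array([0,0,-np.cos(t)])
    l=np.cross([0,0,1.],u)
    return toolR(z,l if camback else -l)
E
python3 - <<'E'
from h import *
f=dict(np.load("w1.npz"));c=f["color"].astype(int);m=((c[...,2]>100)&(c[...,1]<75)&(c[...,0]<85)).astype(np.uint8)
m[:, :230]=0;m[:,320:]=0;m[:140]=0;m[230:]=0
v,u=np.nonzero(m);h=420;fl=h/2/np.tan(np.radians(f["fov_y"]/2))
ray=np.stack([(u-f["cx"])/fl,(v-f["cy"])/fl,np.ones(len(u))],-1)@f["pose"][:3,:3].T;o=f["pose"][:3,3]
P=o+ray*((12-o[2])/ray[:,2])[:,None]
r=cv2.minAreaRect(P[:,:2].astype(np.float32));print(len(u),r)
az=-28.2;C=np.array([*r[0],0]);U=uvec(az);Rg=lean(az,25);tip=C+9.5*U+[0,0,8.3]
tcp=tip-191*Rg.apply([0,0,1]);print(tcp,Rg.as_euler('xyz',degrees=True))
p,Rc,_=cur()
Rz=lean(az,0)
# stage 1: yaw only, in increasing direction
print("yaw err",np.degrees((Rc.inv()*Rz).as_rotvec()))
pre=tcp-70*Rg.apply([0,0,1])
p2,R2=plan(pre,Rg,0.06,p0=p,R0=Rz)
print("final");plan(tcp,Rg,0.06,p0=p2,R0=R2,maxmm=20)
E
```

```text
1151 ((440.11004638671875, -192.3751220703125), (32.506805419921875, 49.303802490234375), 62.755611419677734)
[ 377.34353698 -158.72001502  181.40478732] [180.   25.  151.8]
yaw err [-2.77685656e-03  5.20458522e-02 -1.75521707e+02]
n 3
[[0.06,0.0305,0.0012,0.032,0.0,-0.1454,0.0],[0.06,0.0348,0.0012,0.0272,-0.0,-0.1455,0.0],[0.06,0.0384,0.0012,0.0219,0.0,-0.1454,-0.0]]
final
n 4
[[0.06,0.0,-0.0,0.0175,-0.0,-0.0,-0.0],[0.06,0.0,-0.0,0.0175,0.0,-0.0,-0.0],[0.06,0.0,-0.0,0.0175,0.0,-0.0,-0.0],[0.06,0.0,-0.0,0.0175,0.0,-0.0,0.0]]
```

```bash
python3 -m jog '[[0.09,0,0,0,0,0,-0.18],[0.09,0,0,0,0,0,-0.18],[0.09,0,0,0,0,0,-0.18],[0.09,0,0,0,0,0,-0.18],[0.09,0,0,0,0,0,-0.18],[0.08,0,0,0,0,0,-0.18],[0.08,0,0,0,0,0,-0.18],[0.07,0,0,0,0,0,-0.18],[0.06,0,0,0,0,0,-0.18],[0.06,0,0,0,0,0,-0.18],[0.06,0,0,0,0,0,-0.18],[0.06,0,0,0,0,0,-0.18]]'
python3 -m jog '[[0.06,0,0,0,0,0,-0.18],[0.06,0,0,0,0,0,-0.18],[0.06,0,0,0,0,0,-0.18],[0.06,0,0,0,0,0,-0.18],[0.06,0,0,0,0,0,-0.18],[0.06,0.030,0.001,0.032,0,-0.145,0],[0.06,0.035,0.001,0.027,0,-0.145,0],[0.06,0.038,0.001,0.022,0,-0.145,0],[0.06,0,0,0,0,0,0]]'
python3 - <<'E'
from h import *
p,Rc,s=cur();print(s["qpos"].round(1),p,s["ee_rot"])
f=vision.grab_frame("wrist");cv2.imwrite("pics/w2.png",f["color"]);np.savez("w2.npz",**f)
E
```

```text
time_s: 4.28
ee_pos: [429.4, -192.8, 341.1]
ee_rot: [180.0, 0.0, 100.1]
force: [-0.2, 0.7, 0.7]
gripper_width: 59.8
time_s: 5.4
ee_pos: [349.5, -146.0, 244.7]
ee_rot: [-179.7, 23.8, 151.5]
force: [0.4, 0.6, 0.4]
gripper_width: 60.4
[-23.5   8.7 134.3  -9.8  13.5 -75.9] [ 349.450141   -146.03540728  244.70941713] [-179.72500779   23.79202063  151.45084936]
```

View pics/w2.png

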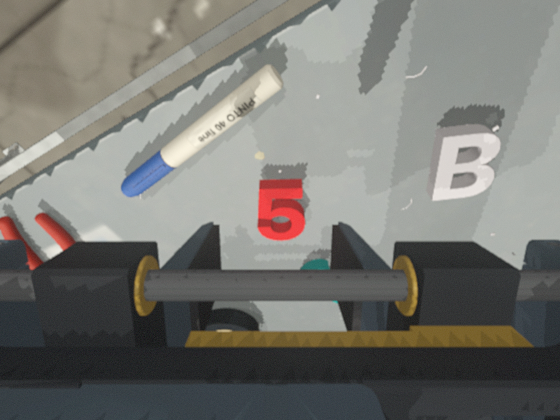

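```bash
python3 - <<'E'
from h import *
f=dict(np.load("w2.npz"));c=f["color"].astype(int);m=((c[...,2]>100)&(c[...,1]<75)&(c[...,0]<85)).astype(np.uint8)
m[:, :230]=0;m[:,330:]=0;m[:150]=0;m[250:]=0
v,u=np.nonzero(m);h=420;fl=h/2/np.tan(np.radians(f["fov_y"]/2))
ray=np.stack([(u-f["cx"])/fl,(v-f["cy"])/fl,np.ones(len(u))],-1)@f["pose"][:3,:3].T;o=f["pose"][:3,3]
P=o+ray*((12-o[2])/ray[:,2])[:,None]
r=cv2.minAreaRect(P[:,:2].astype(np.float32));print(len(u),r)
az=-27.5;C=np.array([440,-192.3,0]);U=uvec(az);Rg=lean(az,25);tip=C+9.5*U+[0,0,8.3]
tcp=tip-191*Rg.apply([0,0,1]);print(tcp)
plan(tcp,Rg,0.06,maxmm=18)
E
```

```text
2269 ((434.12774658203125, -190.11485290527344), (33.36211395263672, 54.16814422607422), 63.819725036621094)
[ 376.82701041 -159.41422313  181.40478732]
n 4
[[0.06,0.0006,0.0003,0.0177,-0.0029,-0.0035,-0.0043],[0.06,0.0007,0.0003,0.0177,-0.0029,-0.0034,-0.0043],[0.06,0.0008,0.0002,0.0176,-0.0029,-0.0035,-0.0043],[0.06,0.0008,0.0001,0.0177,-0.0029,-0.0034,-0.0043]]
```

```bash
python3 -m jog '[[0.06,0.0025,0,0.017,-0.003,-0.0035,-0.004],[0.06,0.0025,0,0.017,-0.003,-0.0035,-0.004],[0.06,0.001,0,0.017,-0.003,-0.0035,-0.004],[0.06,0.001,0,0.017,-0.003,-0.0035,-0.004],[0.06,0,0,0,0,0,0]]'
python3 - <<'E'
from h import *
p,Rc,s=cur();print(s["qpos"].round(1),p,s["ee_rot"],(p+Rc.apply([0,0,191])).round(1),(p+Rc.apply([16,0,191])).round(1))
f=vision.grab_frame("wrist");cv2.imwrite("pics/w3.png",f["color"])
E
```

```text
time_s: 6.08
ee_pos: [380.2, -158.4, 189.5]
ee_rot: [-179.7, 25.0, 152.5]
force: [-0.7, 0.2, 0.5]
gripper_width: 60.2
[-23.5  18.  134.8 -41.6   3.  -44.9] [ 380.18171789 -158.37151407  189.53685356] [-179.66582817   24.99880785  152.50803287] [ 451.3 -196.6   16.4] [ 438.4 -189.9    9.7]
```

View pics/w3.png

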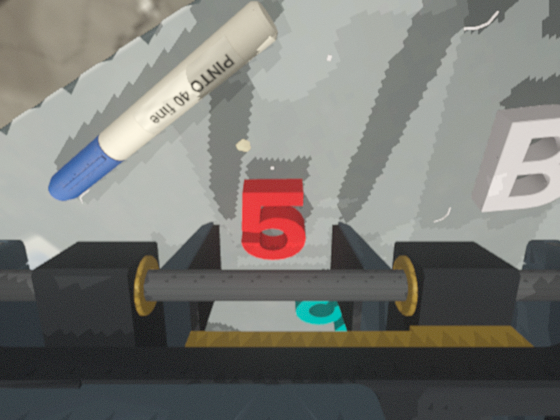

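```bash
python3 - <<'E'
from h import *
az=-27.5;C=np.array([437,-191,0]);U=uvec(az);Rg=lean(az,16);tip=C+9*U+[0,0,6]
tcp=tip-191*Rg.apply([0,0,1]);print(tcp)
plan(tcp+[0,0,12],Rg,0.06,n=3)
E
```

```text
[ 398.28487326 -170.84618066  189.60098392]
n 3
[[0.06,-0.0086,-0.0009,-0.0004,-0.0018,0.0521,-0.0005],[0.06,-0.0086,-0.0009,-0.0009,-0.0018,0.0521,-0.0004],[0.06,-0.0085,-0.0009,-0.0013,-0.0018,0.0522,-0.0005]]
```

```bash
python3 -m jog '[[0.06,-0.0086,-0.001,-0.0005,-0.002,0.052,0],[0.06,-0.0086,-0.001,-0.001,-0.002,0.052,0],[0.06,-0.0086,-0.001,-0.001,-0.002,0.052,0],[0.06,0,0,0,0,0,0]]'
python3 - <<'E'
from h import *
p,Rc,s=cur();print(s["qpos"].round(1),p,s["ee_rot"],(p+Rc.apply([0,0,191])).round(1),(p+Rc.apply([16,0,191])).round(1))
az=-27.5;C=np.array([437,-191,0]);U=uvec(az);Rg=lean(az,16);tip=C+9*U+[0,0,6]
tcp=tip-191*Rg.apply([0,0,1])
plan(tcp,Rg,0.06,maxmm=8)
E
```

```text
time_s: 6.62
ee_pos: [393.9, -169.6, 200.4]
ee_rot: [-179.6, 17.7, 152.3]
force: [-0.1, -0.5, -0.9]
gripper_width: 60.0
[-24.4  17.9 129.6  -5.6  15.  -81.4] [ 393.85305027 -169.61521363  200.40541373] [-179.58384288   17.67645731  152.27962513] [ 444.5 -197.8   18.4] [ 431.1 -190.7   13.6]
n 2
[[0.06,-0.0005,0.0005,0.0058,-0.0042,0.0146,-0.0019],[0.06,-0.0006,0.0005,0.0058,-0.0042,0.0146,-0.0019]]
```

```bash
python3 -m jog '[[0.06,-0.0005,0.0005,0.006,-0.004,0.0145,-0.002],[0.06,-0.0005,0.0005,0.006,-0.004,0.0145,-0.002],[0.06,0,0,0,0,0,0]]'
python3 - <<'E'
from h import *
p,Rc,s=cur();print(s["qpos"].round(1),p,s["ee_rot"],(p+Rc.apply([0,0,191])).round(1),(p+Rc.apply([16,0,191])).round(1))
E
```

```text
time_s: 7.0
ee_pos: [396.5, -170.0, 187.8]
ee_rot: [-179.9, 15.7, 152.6]
force: [-3.9, 0.0, 11.4]
gripper_width: 59.9
[-24.4  19.6 129.3  -3.4  15.3 -83.9] [ 396.5284548  -169.95985923  187.83062701] [-179.90151511   15.71472229  152.60770811] [ 442.3 -194.1    4. ] [ 4.286e+02 -1.870e+02 -4.000e-01]
```

```bash
python3 -m jog '[[0.06,-0.0005,0,-0.002,0,0,0],[0.04,0,0,0,0,0,0],[0.02,0,0,0,0,0,0],[0.02,0,0,0,0,0,0],[0.02,0,0,0,0,0,0],[0.02,0,0,0,0,0,0],[0.02,0,0,0,0,0,0]]' 15
python3 - <<'E'
from h import *
p,Rc,s=cur();print(s["qpos"].round(1),p,s["ee_rot"],s["force"],s["gripper_width"])
f=vision.grab_frame("wrist");cv2.imwrite("pics/w4.png",f["color"])
E
```

```text
time_s: 7.88
ee_pos: [396.6, -169.8, 189.7]
ee_rot: [-179.9, 15.7, 152.6]
force: [0.3, -0.4, -1.1]
gripper_width: 34.0
[-24.4  19.4 129.2  -3.4  15.6 -83.9] [ 396.59018825 -169.84805176  189.66622512] [-179.90538837   15.74300948  152.59571865] [ 0.30694302 -0.35430547 -1.1012717 ] 34.03118729545136
```

View pics/w4.png

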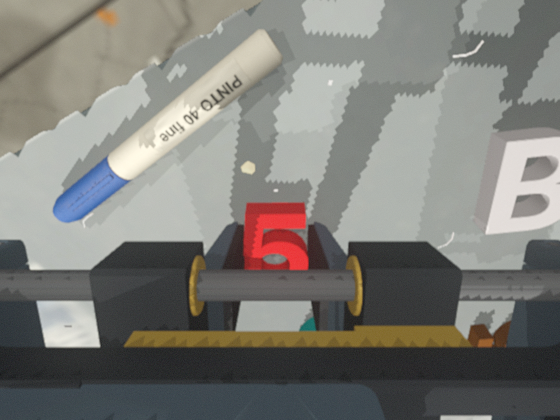

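```bash
cat >> h.py <<'E'
BOX=[602.,198.5,np.radians(12.7)]
try: BOX=list(np.load("box2.npy"))
except Exception: pass
def b2w(p):
    p=np.asarray(p,float);c,n=np.cos(BOX[2]),np.sin(BOX[2])
    return np.stack([BOX[0]+c*p[...,0]-n*p[...,1],BOX[1]+n*p[...,0]+c*p[...,1],p[...,2]],-1)
BAZ=np.degrees(BOX[2])
E
python3 - <<'E'
from h import *
p,Rc,s=cur();ct=Rc.inv().apply(np.array([437,-191,0])-p);print(ct);np.save("ct.npy",ct)
p1,R1=plan(p+[0,0,110],Rc,0.02)
Rg=lean(BAZ,18)
tgt=b2w([-110,0,170])-Rg.apply(ct)
p2,R2=plan(tgt,Rg,0.02,p0=p1,R0=R1);print(p2)
E
```

```text
[7.58540245e+00 1.22824325e-01 1.94953381e+02]
n 2
[[0.02,-0.0149,-0.0001,-0.0529,0.0,0.0,0.0],[0.02,-0.015,-0.0001,-0.053,0.0,0.0,0.0]]
n 7
[[0.02,0.0131,0.0452,-0.0124,-0.0293,-0.0055,-0.0957],[0.02,0.0087,0.0466,-0.0111,-0.0292,-0.0054,-0.0957],[0.02,0.0041,0.0475,-0.0098,-0.0293,-0.0055,-0.0957],[0.02,-0.0005,0.0479,-0.0083,-0.0292,-0.0054,-0.0957],[0.02,-0.0051,0.0479,-0.007,-0.0292,-0.0055,-0.0957],[0.02,-0.0098,0.0473,-0.0055,-0.0293,-0.0055,-0.0957],[0.02,-0.0142,0.0464,-0.0041,-0.0292,-0.0054,-0.0957]]
[442.95770522 162.56517651 357.7550967 ]
```

```bash
python3 -m jog '[[0.02,-0.015,0,-0.053,0,0,0],[0.02,-0.015,0,-0.053,0,0,0],[0.02,0.013,0.045,-0.012,-0.029,-0.0055,-0.096],[0.02,0.009,0.047,-0.011,-0.029,-0.0055,-0.096],[0.02,0.004,0.048,-0.010,-0.029,-0.0055,-0.096],[0.02,0,0.048,-0.008,-0.029,-0.0055,-0.096],[0.02,-0.005,0.048,-0.007,-0.029,-0.0055,-0.096],[0.02,-0.010,0.047,-0.0055,-0.029,-0.0055,-0.096],[0.02,-0.014,0.046,-0.004,-0.029,-0.0055,-0.096],[0.02,0,0,0,0,0,0],[0.02,0,0,0,0,0,0]]'
python3 - <<'E'
from h import *
p,Rc,s=cur();print(s["qpos"].round(1),p,s["ee_rot"],s["gripper_width"])
f=vision.grab_frame("wrist");cv2.imwrite("pics/w5.png",f["color"]);np.savez("w5.npz",**f)
for nm,q in dict(FL=[-90,105,60],FR=[-90,-105,60],plate=[10,0,18],knob=[-13,-135,56],tip=[-20,143,94],platefront=[-48,0,18]).items(): print(nm,proj(f,b2w(q)).round())
E
```

```text
time_s: 9.3
ee_pos: [442.2, 162.8, 356.2]
ee_rot: [-179.8, 17.9, -167.2]
force: [-0.9, 0.9, -1.8]
gripper_width: 33.8
[ 19.5   7.8 112.6  -3.3  41.9 -81.2] [442.23652874 162.81766047 356.18637465] [-179.8370992    17.87712275 -167.15097397] 33.790904966304275
FL [398. 179.]
FR [154. 178.]
plate [276. 239.]
knob [140. 245.]
tip [437. 267.]
platefront [276. 195.]
```

View pics/w5.png

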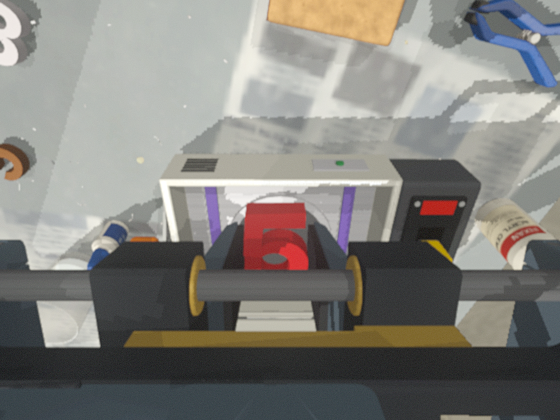

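```bash
python3 - <<'E'
from h import *
f=dict(np.load("w5.npz"));crop(f,140,500,130,270,2,"pics/w5c.png",[(b2w(q),(0,255,0)) for q in [[-90,105,60],[-90,-105,60],[-90,105,0],[-90,-105,0],[-85,181,60],[-85,105,60],[-48,0,18]]])
W=cloud(f);B=W-[BOX[0],BOX[1],0];c,n=np.cos(BOX[2]),np.sin(BOX[2])
bx=c*B[...,0]+n*B[...,1];by=-n*B[...,0]+c*B[...,1];z=W[...,2]
m=(abs(z-60)<5)
for k,a,lo,hi,b,l2,h2 in [("front",bx,-100,-78,by,-90,90),("right",by,-115,-90,bx,-80,-30),("left wall inner",by,90,102,bx,-80,-30),("podleft",by,165,195,bx,-75,-40),("podfront",bx,-100,-75,by,115,170)]:
    s=m&(a>lo)&(a<hi)&(b>l2)&(b<h2);print(k,s.sum(),np.percentile(a[s],[3,50,97]).round(1) if s.sum() else 0, z[s].mean() if s.sum() else 0)
E
```

```text
front 1815 [-89.4 -86.8 -82.5] 58.517959368115065
right 391 [-101.1  -97.2  -94. ] 58.66542370856606
left wall inner 22 [101.6 101.9 102. ] 57.84165835488772
podleft 322 [165.3 169.9 179.1] 57.47732006572134
podfront 153 [-80.3 -77.3 -75.1] 55.4682129808952
```

View pics/w5c.png

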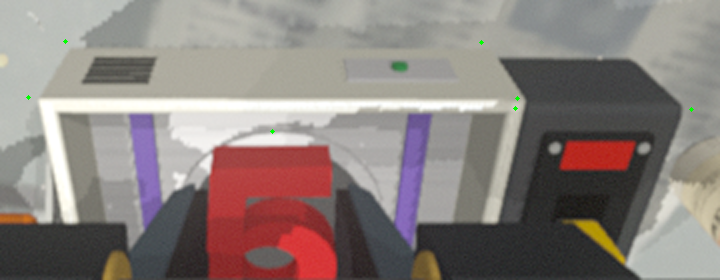

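```bash
python3 - <<'E'
from h import *
from scipy.optimize import least_squares
f=dict(np.load("w5.npz"));t=dict(np.load("top0.npz"))
Wp=[((42,100),(-90,-105,60)),((520,101),(-90,105,60)),((78,50),(-90,-105,0)),((500,56),(-90,105,0)),((678,108),(-84,180,60)),((131,114),(None))][:5]
T=[((285,347),(-90,105,60)),((553,284),(-90,-105,60)),((192,361),(-85,181,60)),((153,170),(65,181,60)),((210,267),(-20,143,94)),((570,180),(-13,-135,62))]
def bw(x,p): 
    c,n=np.cos(x[2]),np.sin(x[2]);p=np.asarray(p,float);return np.stack([x[0]+c*p[:,0]-n*p[:,1],x[1]+n*p[:,0]+c*p[:,1],p[:,2]+(x[3] if len(x)>3 else 0)],-1)
def r(x): return (proj(f,bw(x,[b for a,b in Wp]))-(np.array([a for a,b in Wp])/2+[140,130])).ravel()
def r2(x): return (proj(t,bw(x[:3],[b for a,b in T]))-(np.array([a for a,b in T])/4+[140,140])).ravel()
q=least_squares(r,[602,200,.22]);print(q.x,r(q.x).reshape(-1,2).round(1).tolist())
q=least_squares(r,[602,200,.22,0]);print(q.x,r(q.x).reshape(-1,2).round(1).tolist())
q=least_squares(lambda x:np.r_[r(x),2*r2(x),x[3]/2],[602,200,.22,0]);print(q.x,r(q.x).reshape(-1,2).round(1).tolist())
E
```

```text
[6.04738981e+02 2.03270246e+02 2.24470678e-01] [[-1.9, 2.1], [2.1, 1.7], [-2.5, -1.3], [-6.7, -4.2], [7.7, 4.3]]
[ 6.07142154e+02  2.04934498e+02  2.24856255e-01 -6.67970329e+00] [[2.1, 1.2], [0.3, 0.7], [0.6, -1.4], [-7.8, -4.5], [3.9, 3.1]]
[ 6.03812089e+02  2.01542874e+02  2.23271009e-01 -1.70019144e+00] [[-3.2, -0.2], [0.1, -0.4], [-3.6, -3.2], [-8.3, -6.0], [5.5, 2.3]]
```

```bash
python3 - <<'E'
from h import *
import h
np.save("box2.npy",[603.5,201.5,np.radians(12.8)])
E
python3 - <<'E'
from h import *
ct=np.load("ct.npy");Rg=lean(BAZ,22)
for nm,q in [("pre",[-55,0,100]),("over",[6,0,40]),("down",[10,0,22])]:
    t=b2w(q)-Rg.apply(ct);print(nm,t.round(1))
    if nm=="pre": p1,R1=plan(t,Rg,0.02)
    else: p1,R1=plan(t,Rg,0.02,maxmm=25,p0=p1,R0=R1)
t=p1;print("corner z",(t+R1.apply([16,0,191]))[2],"char ends",[(t+R1.apply(ct)+ (R1*lean(0,15.7).inv()).apply([0,0,0]))[2]])
E
```

```text
pre [485.5 174.6 283.6]
n 2
[[0.02,-0.0102,0.0013,0.0414,-0.0014,-0.036,-0.0],[0.02,-0.0088,0.0012,0.0418,-0.0015,-0.036,-0.0]]
over [545.  188.1 223.6]
n 4
[[0.02,-0.0085,0.0,0.0196,0.0,-0.0,-0.0],[0.02,-0.0085,0.0,0.0196,0.0,-0.0,-0.0],[0.02,-0.0086,0.0,0.0196,0.0,-0.0,-0.0],[0.02,-0.0085,0.0,0.0197,0.0,-0.0,-0.0]]
down [548.9 189.  205.6]
n 1
[[0.02,0.0031,0.0,0.0181,0.0,-0.0,-0.0]]
corner z 22.530409405980095 char ends [np.float64(22.016860880762806)]
```

```bash
python3 -m jog '[[0.02,-0.010,0.001,0.041,-0.0015,-0.036,0],[0.02,-0.009,0.001,0.042,-0.0015,-0.036,0],[0.02,-0.0085,0,0.0196,0,0,0],[0.02,-0.0085,0,0.0196,0,0,0],[0.02,-0.0085,0,0.0196,0,0,0],[0.02,-0.0085,0,0.0196,0,0,0],[0.02,0,0,0,0,0,0]]'
python3 - <<'E'
from h import *
p,Rc,s=cur();print(s["qpos"].round(1),p,s["ee_rot"],s["force"],s["gripper_width"])
f=vision.grab_frame("wrist");cv2.imwrite("pics/w6.png",f["color"])
f=vision.grab_frame("side");crop(f,180,380,130,290,4,"pics/s6.png")
print(p+Rc.apply(np.load("ct.npy")),b2w([10,0,18]))
E
```

```text
time_s: 10.22
ee_pos: [545.9, 187.1, 223.3]
ee_rot: [180.0, 21.9, -167.3]
force: [-0.2, -0.1, -0.5]
gripper_width: 34.0
[ 18.3  25.2 110.9  -5.5  22.1 -79.7] [545.85277558 187.0977835  223.25128544] [ 179.98439077   21.93179405 -167.2880144 ] [-0.17661742 -0.05286791 -0.48273392] 33.95209156962684
[609.98085535 201.74412398  39.5737189 ] [613.25149354 203.71548498  18.        ]
```

View pics/w6.png

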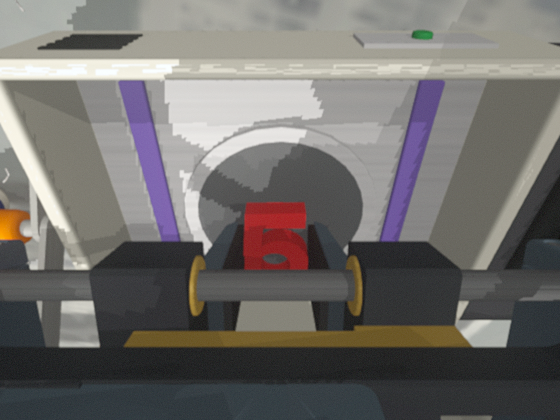

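View pics/s6.png

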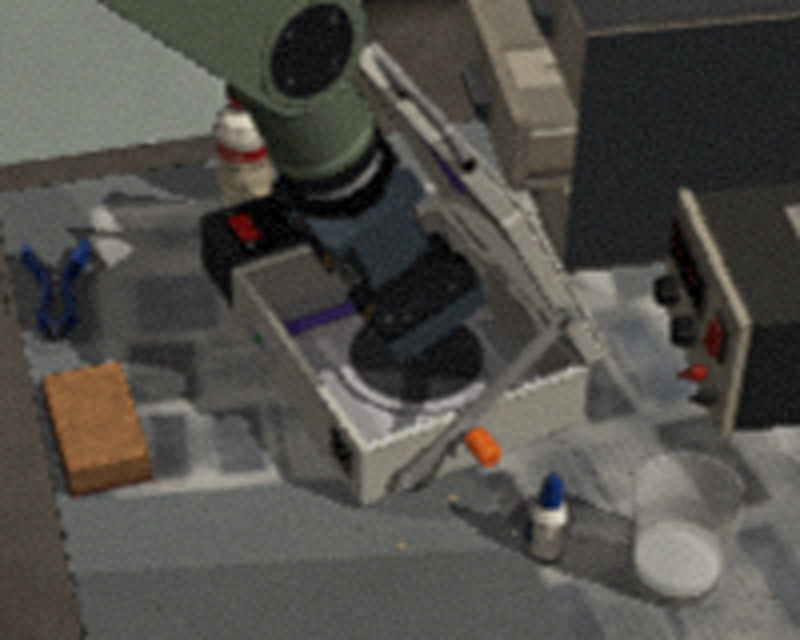

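```bash
python3 - <<'E'
from h import *
f=vision.grab_frame("wrist");fl=210/np.tan(np.radians(f["fov_y"]/2));o=f["pose"][:3,3]
W=cloud(f)
def pz(u,v,z):
    r=f["pose"][:3,:3]@np.array([(u-f["cx"])/fl,(v-f["cy"])/fl,1]);return o+r*(z-o[2])/r[2]
for u,v in [(281,126),(281,142),(199,205),(363,205),(185,200),(377,200)]: print(u,v,pz(u,v,18).round(1),W[v,u].round(1))
print("pred front",b2w([-48,0,18]),proj(f,b2w([[-48,0,18],[10,58,18],[10,-58,18]])))
p,Rc,s=cur();t=b2w([10,0,22])-Rc.apply(np.load("ct.npy"))
plan(t,Rc,0.02)
E
```

```text
281 126 [555.3 192.4  18. ] [555.8 192.5  16.8]
281 142 [564.  194.5  18. ] [564.7 194.6  16.5]
199 205 [614.9 156.2  18. ] [615.9 156.   16.7]
363 205 [593.3 251.8  18. ] [593.6 252.   17.5]
185 200 [613.  147.8  18. ] [614.1 147.5  16.6]
377 200 [588.  258.5  18. ] [592.2 262.   11.3]
pred front [556.69283099 190.86567211  18.        ] [[277.4604815  127.80042031]
 [371.65530049 216.51104415]
 [182.60493796 216.67010782]]
n 1
[[0.02,0.0039,0.0004,0.0193,0.0,0.0,0.0]]
```

```bash
python3 -m jog '[[0.02,0.002,0.001,0.010,0,0,0],[0.02,0.002,0,0.009,0,0,0],[0.02,0,0,0,0,0,0]]'
python3 - <<'E'
from h import *
p,Rc,s=cur();print(p+Rc.apply(np.load("ct.npy")),s["force"],s["gripper_width"])
E
```

```text
time_s: 10.75
ee_pos: [548.3, 190.1, 204.4]
ee_rot: [180.0, 22.0, -167.2]
force: [-0.2, 0.2, -0.4]
gripper_width: 34.3
[612.5165913  204.97937206  20.72536794] [-0.23770509  0.16765844 -0.38482341] 34.331554525191535
```

```bash
python3 -m jog '[[0.02,0,0,0.001,0,0,0],[0.04,0,0,0,0,0,0],[0.05,0,0,0,0,0,0],[0.055,0,0,0,0,0,0],[0.055,0,0,0,0,0,0],[0.055,0.004,0,-0.01,0,0,0],[0.055,0.0085,0,-0.020,0,0,0],[0.055,0.0085,0,-0.020,0,0,0],[0.055,0,0,0,0,0,0]]'
python3 - <<'E'
from h import *
p,Rc,s=cur();print(p,s["force"],s["gripper_width"])
f=vision.grab_frame("wrist");cv2.imwrite("pics/w7.png",f["color"])
print(vision.find_in("wrist","red_char"),b2w([10,0,30]))
E
```

```text
time_s: 11.88
ee_pos: [511.1, 181.6, 244.3]
ee_rot: [179.9, 22.2, -167.2]
force: [0.3, -0.8, 0.1]
gripper_width: 54.9
[511.09751911 181.58712685 244.27687374] [ 0.32324647 -0.78913854  0.12184461] 54.859371208525246
[{'location': [610.3, 202.5, 27.4], 'p': 0.72}] [613.25149354 203.71548498  30.        ]
```

View pics/w7.png

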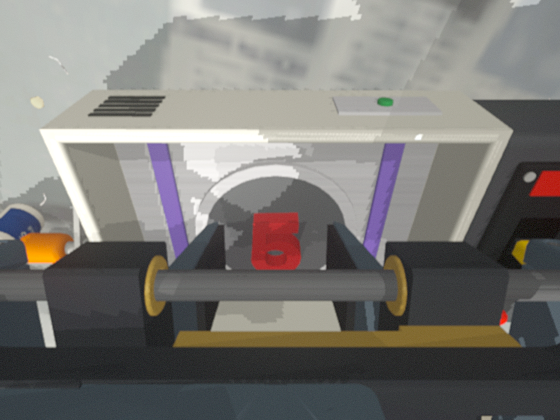

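```bash
python3 - <<'E'
from h import *
import sys
print("knob",b2w([-13.5,-135,56]))
def knobR(phi,rotf):
    # box-frame lean: flange dir
    a=np.radians(rotf);fl=np.array([-np.sin(a),-np.cos(a),0]);f=np.radians(phi)
    z=-np.sin(f)*fl+np.array([0,0,-np.cos(f)])
    y=np.array([np.cos(a),-np.sin(a),0]) # horizontal perp
    Rb=R.from_euler('z',BOX[2])
    return Rb*toolR(z,y)
Rk=knobR(30,15);print(Rk.as_euler('xyz',degrees=True),"x axis world",Rk.apply([1,0,0]))
kc=b2w([-13.5,-144,56]);tcp=kc-Rk.apply([0,0,182]);pre=kc-Rk.apply([0,0,262])
print(tcp,pre)
p,Rc,_=cur()
p1=p+np.array([-70,-40,90]);R1=lean(BAZ,5)
print("A");pa,Ra=plan(p1,R1,0.045)
print("B");pb,Rb=plan(pre+[0,0,60],Rk,0.045,p0=pa,R0=Ra);print((Ra.inv()*Rk).as_rotvec())
E
```

```text
knob [620.2445309   66.86393245  56.        ]
[-180.   -30.    87.8] x axis world [0.03324482 0.86538707 0.5       ]
[618.74517675 -32.84533713 213.61662349] [617.20966438 -72.81585379 282.89865579]
A
n 3
[[0.045,0.0125,-0.0078,-0.0375,0.0003,0.0998,0.0002],[0.045,0.0162,-0.0078,-0.036,0.0003,0.0997,0.0003],[0.045,0.0197,-0.0078,-0.0343,0.0003,0.0998,0.0002]]
B
n 11
[[0.045,-0.0113,-0.0226,0.0001,-0.0365,0.0389,0.1646],[0.045,-0.0147,-0.0204,-0.0012,-0.0365,0.0389,0.1645],[0.045,-0.0179,-0.0176,-0.0025,-0.0364,0.0388,0.1646],[0.045,-0.0203,-0.0143,-0.0039,-0.0365,0.0389,0.1645],[0.045,-0.0223,-0.0107,-0.0051,-0.0365,0.0389,0.1646],[0.045,-0.0234,-0.0067,-0.0064,-0.0364,0.0389,0.1645],[0.045,-0.024,-0.0026,-0.0074,-0.0365,0.0389,0.1646],[0.045,-0.0237,0.0017,-0.0084,-0.0365,0.0389,0.1645],[0.045,-0.0228,0.0058,-0.0092,-0.0365,0.0389,0.1646],[0.045,-0.021,0.0098,-0.0097,-0.0365,0.0389,0.1645],[0.045,-0.0188,0.0135,-0.0101,-0.0364,0.0388,0.1646]]
[-0.40125132  0.42774348  1.8100742 ]
```

```bash
python3 -m jog '[[0.045,0.0125,-0.008,-0.0375,0,0.1,0],[0.045,0.016,-0.008,-0.036,0,0.1,0],[0.045,0.02,-0.008,-0.034,0,0.1,0]]'
python3 -m jog '[[0.045,-0.011,-0.0226,0,-0.0365,0.039,0.1645],[0.045,-0.0147,-0.0204,-0.001,-0.0365,0.039,0.1645],[0.045,-0.018,-0.0176,-0.0025,-0.0365,0.039,0.1645],[0.045,-0.020,-0.0143,-0.004,-0.0365,0.039,0.1645],[0.045,-0.022,-0.0107,-0.005,-0.0365,0.039,0.1645],[0.045,-0.0234,-0.0067,-0.0064,-0.0365,0.039,0.1645],[0.045,-0.024,-0.0026,-0.0074,-0.0365,0.039,0.1645],[0.045,-0.0237,0.0017,-0.0084,-0.0365,0.039,0.1645],[0.045,-0.023,0.006,-0.009,-0.0365,0.039,0.1645],[0.045,-0.021,0.01,-0.01,-0.0365,0.039,0.1645],[0.045,-0.019,0.0135,-0.01,-0.0365,0.039,0.1645],[0.045,0,0,0,0,0,0]]'
python3 - <<'E'
from h import *
p,Rc,s=cur();print(s["qpos"].round(1),p,s["ee_rot"],s["force"],s["gripper_width"])
f=vision.grab_frame("wrist");cv2.imwrite("pics/w8.png",f["color"]);np.savez("w8.npz",**f)
print(proj(f,b2w([[-13.5,-135,56],[-13.5,-148,56],[-13.5,-122,56]])))
for l in ["stay_knob","cyano_bottle","red_char"]: print(l,vision.find_in("wrist",l))
f=vision.grab_frame("side");crop(f,180,380,130,290,4,"pics/s8.png");
for l in ["red_char","stay_knob","cyano_bottle"]: print(l,vision.find_in("side",l))
E
```

```text
time_s: 12.35
ee_pos: [441.7, 140.9, 333.1]
ee_rot: [180.0, 4.7, -167.1]
force: [0.1, -0.2, -0.3]
gripper_width: 45.1
time_s: 13.85
ee_pos: [618.4, -74.9, 340.4]
ee_rot: [-179.8, -30.0, 87.7]
force: [0.7, 1.0, 0.3]
gripper_width: 45.0
[-14.5  26.9  88.6  30.5  74.1 -23.3] [618.38058259 -74.9376692  340.3931742 ] [-179.81090677  -30.03103095   87.70808719] [0.66466241 0.99403447 0.25889391] 45.018212290747805
[[272.34273686 217.96522873]
 [275.98062441 231.33036935]
 [268.78226645 204.88450895]]
stay_knob [{'location': [624.3, 94.2, 66.3], 'p': 0.95}, {'location': [606.5, 170.0, 23.6], 'p': 0.22}]
cyano_bottle [{'location': [652.9, 24.3, 38.5], 'p': 0.57}, {'location': [606.3, 174.1, 21.5], 'p': 0.53}]
red_char [{'location': [613.9, 203.4, 28.2], 'p': 0.9}, {'location': [608.6, 173.6, 23.2], 'p': 0.4}]
red_char [{'location': [582.1, -93.9, 12.5], 'p': 0.76}, {'location': [525.4, -198.6, 9.3], 'p': 0.62}, {'location': [595.4, 201.9, 31.5], 'p': 0.45}]
stay_knob [{'location': [609.4, 82.3, 57.6], 'p': 0.62}]
cyano_bottle [{'location': [644.7, 9.6, 37.6], 'p': 0.74}]
```

View pics/w8.png

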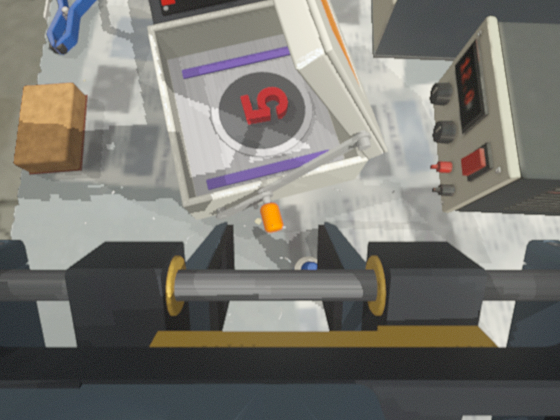

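View pics/s8.png

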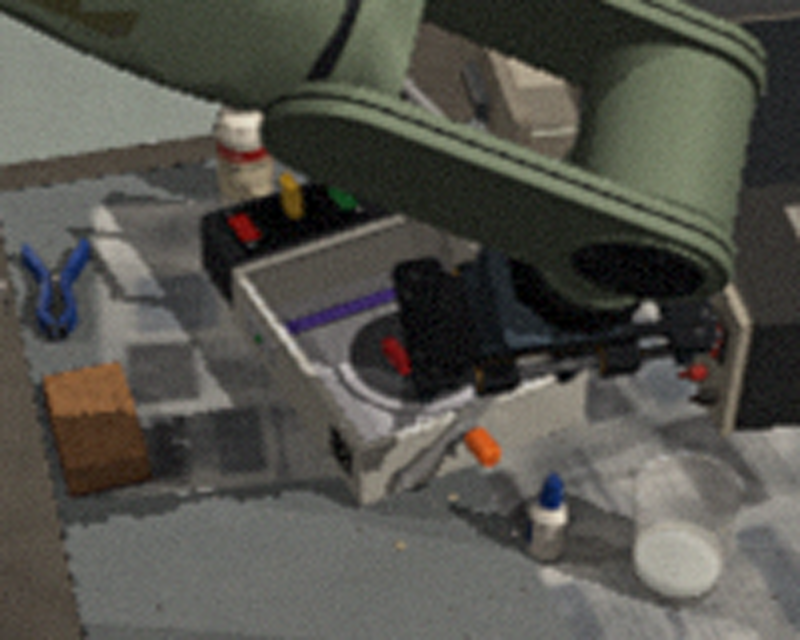

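```bash
python3 - <<'E'
from h import *
f=dict(np.load("w8.npz"));W=cloud(f)
for u,v in [(271,217),(270,208),(274,228),(266,215),(277,217)]: print(u,v,W[v,u].round(1),f["depth"][v,u])
print(proj(f,np.array([[624.3,94.2,66.3],[652.9,24.3,38.5]])),b2w([-13.5,-135,65]))
v=np.mean
m=(f["color"][...,2]>200)&(f["color"][...,1]>70)&(f["color"][...,1]<150)&(f["color"][...,0]<60)
vv,uu=np.nonzero(m);k=(uu>250)&(uu<295)&(vv>190)&(vv<245);print(k.sum(),np.nanmedian(W[vv[k],uu[k]],0), uu[k].min(),uu[k].max(),vv[k].min(),vv[k].max())
P=W[240:290,285:330].reshape(-1,3);P=P[(P[:,2]>50)&(P[:,2]<75)];print(len(P),np.median(P,0))
crop(f,230,340,180,290,6,"pics/w8c.png")
E
```

```text
271 217 [619.1  65.8  64.7] 301.22314
270 208 [618.5  74.5  63.5] 304.68723
274 228 [621.4  56.   62.8] 300.43954
266 215 [614.6  68.2  63. ] 303.40906
277 217 [624.5  65.9  63.5] 302.41586
[[275.56276413 186.23580726]
 [308.77788182 264.82444739]] [620.2445309   66.86393245  65.        ]
169 [615.33414317  66.41066316  61.36282885] 262 282 203 231
105 [650.67401052  21.97966986  66.35383079]
```

View pics/w8c.png

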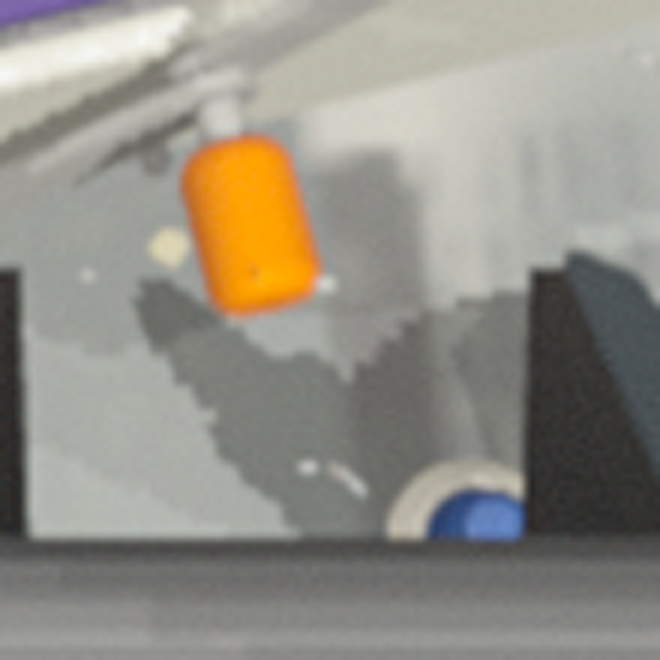

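```bash
cat >> h.py <<'E'
def knobR(phi,rotf=0):
    a=np.radians(rotf);fl=np.array([-np.sin(a),-np.cos(a),0]);f=np.radians(phi)
    z=-np.sin(f)*fl+np.array([0,0,-np.cos(f)])
    return R.from_euler('z',BOX[2])*toolR(z,[np.cos(a),-np.sin(a),0])
def knobpos(a,y=-139): t=.59+a;return b2w([-60+56*np.cos(t),y,25+56*np.sin(t)])
E
python3 - <<'E'
from h import *
Rk=knobR(25);kc=knobpos(0)+[-0.8,-1,0]
pre=kc-Rk.apply([0,0,183+50]);tcp=kc-Rk.apply([0,0,183]);print(pre,tcp)
a,b=plan(pre,Rk,0.034);plan(tcp,b,0.034,p0=a,R0=b,maxmm=17)
E
```

```text
[642.17848359 -34.05243574 267.32593166] [637.49696154 -13.44663948 222.01054231]
n 2
[[0.034,-0.0016,0.0119,0.0422,0.0589,-0.0439,-0.1154],[0.034,-0.0012,0.0142,0.0414,0.059,-0.044,-0.1154]]
n 3
[[0.034,-0.0,0.0,0.0167,0.0,0.0,0.0],[0.034,-0.0,0.0,0.0166,0.0,0.0,0.0],[0.034,-0.0,0.0,0.0167,0.0,0.0,0.0]]
```

```bash
python3 -m jog '[[0.034,-0.0016,0.012,0.042,0.059,-0.044,-0.1155],[0.034,-0.0012,0.014,0.0415,0.059,-0.044,-0.1155],[0.034,0,0,0,0,0,0]]'
python3 - <<'E'
from h import *
Rk=knobR(25);kc=knobpos(0)+[-0.8,-1,0]
p,Rc,s=cur();print(s["qpos"].round(1),p,s["ee_rot"])
f=vision.grab_frame("wrist");cv2.imwrite("pics/w9.png",f["color"])
plan(kc-Rk.apply([0,0,183]),Rk,0.034,maxmm=17)
E
```

```text
time_s: 14.62
ee_pos: [642.0, -33.1, 264.6]
ee_rot: [-179.6, -25.1, 102.7]
force: [-0.8, -1.2, 0.6]
gripper_width: 34.2
[ -9.   32.9  88.9  24.6  70.2 -32.8] [641.98890297 -33.05279789 264.55501054] [-179.64599648  -25.1318823   102.714083  ]
n 3
[[0.034,0.0001,0.0,0.0164,-0.0006,-0.0005,-0.0006],[0.034,0.0,0.0,0.0165,-0.0006,-0.0005,-0.0006],[0.034,0.0001,0.0,0.0164,-0.0006,-0.0005,-0.0006]]
```

View pics/w9.png

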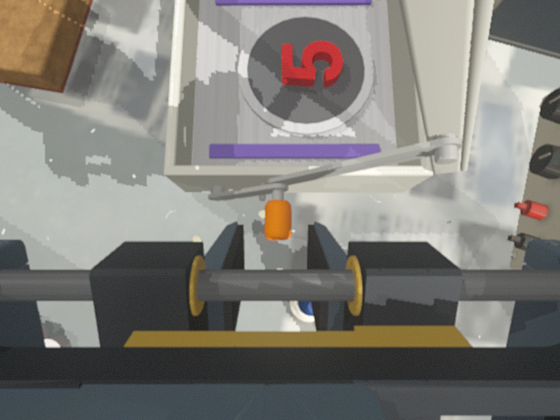

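```bash
python3 -m jog '[[0.034,0,0,0.0165,0,0,0],[0.034,0,0,0.0165,0,0,0],[0.034,0,0,0.0155,0,0,0],[0.034,0,0,0,0,0,0]]'
python3 - <<'E'
from h import *
p,Rc,s=cur();print(p,s["force"]); print((p+Rc.apply([0,0,183])),knobpos(0))
f=vision.grab_frame("wrist");cv2.imwrite("pics/w10.png",f["color"])
print(vision.find_in("side","cyano_bottle")[:1])
E
```

```text
time_s: 15.18
ee_pos: [637.1, -14.4, 221.9]
ee_rot: [-179.8, -25.1, 102.7]
force: [-0.2, 1.0, 1.0]
gripper_width: 33.9
[637.07518554 -14.36014683 221.89736248] [-0.1575953   0.96417176  1.04867453]
[619.464134    61.14452677  56.13278506] [621.16259085  62.9705748   56.15621728]
[{'location': [644.7, 9.6, 37.6], 'p': 0.74}]
```

View pics/w10.png

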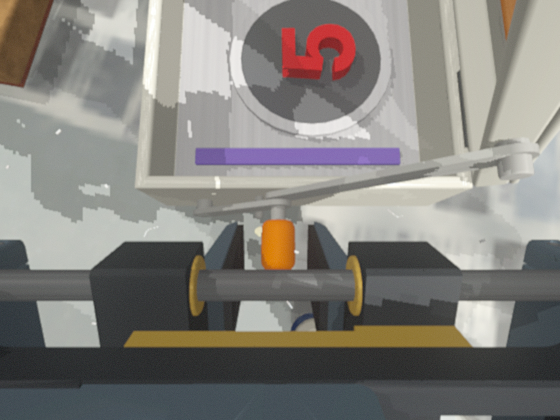

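```bash
python3 -m jog '[[0.01,0,0,0,0,0,0],[0.01,0,0,0,0,0,0],[0.01,0,0,0,0,0,0],[0.01,0,0,0,0,0,0],[0.01,0,0,0,0,0,0]]' 25
python3 - <<'E'
from h import *
p,Rc,s=cur();print(p,s["force"],s["gripper_width"])
A=np.arange(0,1.46,.1);K=[knobpos(a) for a in A]
for i in range(1,len(A)): print(round(A[i],2),(Rc.inv().apply(K[i]-K[i-1])/1000).round(4).tolist())
E
```

```text
time_s: 15.9
ee_pos: [637.9, -15.0, 223.7]
ee_rot: [180.0, -25.0, 102.7]
force: [-0.7, -2.0, 2.2]
gripper_width: 17.2
[637.88768845 -14.9857424  223.7221438 ] [-0.73593451 -1.96862476  2.180296  ] 17.23695789773336
0.1 [0.0019, -0.0033, -0.0041]
0.2 [0.0017, -0.0038, -0.0038]
0.3 [0.0016, -0.0042, -0.0034]
0.4 [0.0014, -0.0045, -0.003]
0.5 [0.0012, -0.0048, -0.0026]
0.6 [0.001, -0.0051, -0.0021]
0.7 [0.0008, -0.0053, -0.0017]
0.8 [0.0005, -0.0054, -0.0012]
0.9 [0.0003, -0.0055, -0.0007]
1.0 [0.0001, -0.0056, -0.0002]
1.1 [-0.0002, -0.0056, 0.0003]
1.2 [-0.0004, -0.0055, 0.0008]
1.3 [-0.0006, -0.0054, 0.0013]
1.4 [-0.0009, -0.0052, 0.0018]
```

```bash
python3 -m jog '[[0.01,0.0019,-0.0033,-0.0041,0,0,0],[0.01,0.0017,-0.0038,-0.0038,0,0,0],[0.01,0.0016,-0.0042,-0.0034,0,0,0],[0.01,0.0014,-0.0045,-0.003,0,0,0],[0.01,0.0012,-0.0048,-0.0026,0,0,0],[0.01,0.001,-0.0051,-0.0021,0,0,0],[0.01,0,0,0,0,0,0]]'
python3 - <<'E'
from h import *
p,Rc,s=cur();print(s["qpos"].round(1),p,s["force"],s["gripper_width"],p+Rc.apply([0,0,183]),knobpos(.6))
f=vision.grab_frame("wrist");cv2.imwrite("pics/w11.png",f["color"])
f=vision.grab_frame("side");crop(f,180,380,130,290,4,"pics/s11.png")
E
```

```text
time_s: 16.77
ee_pos: [614.8, -20.1, 246.7]
ee_rot: [179.4, -25.0, 102.8]
force: [7.8, 2.2, 3.2]
gripper_width: 16.7
[ -8.3  31.6  94.6  26.   65.2 -34.4] [614.79311082 -20.10582102 246.69080165] [7.75137963 2.22851065 3.24930555] 16.666538091363435 [599.55404517  55.65608373  80.80860047] [596.08201744  57.27240833  76.98866217]
```

View pics/w11.png

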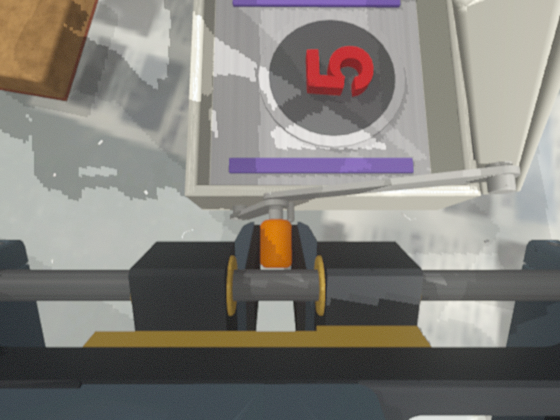

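View pics/s11.png

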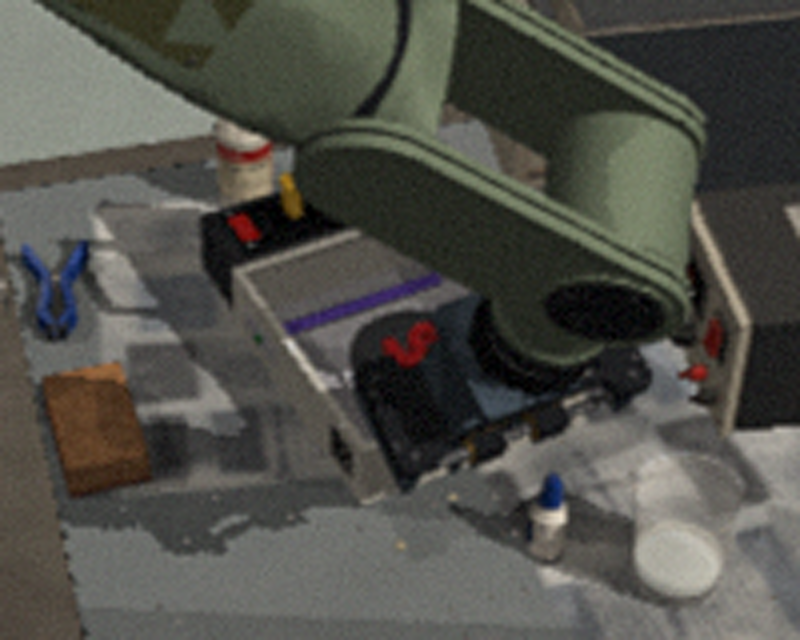

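```bash
python3 -m jog '[[0.01,0.0003,-0.0027,-0.0007,0,0,0],[0.01,0.0003,-0.0027,-0.0006,0,0,0],[0.01,0.0002,-0.0027,-0.0005,0,0,0],[0.01,0.0002,-0.0028,-0.0004,0,0,0],[0.01,0.0001,-0.0028,-0.0003,0,0,0],[0.01,0.0001,-0.0028,-0.0001,0,0,0],[0.01,0,-0.0028,0,0,0,0],[0.01,0,-0.0028,0,0,0,0]]'
python3 - <<'E'
from h import *
p,Rc,s=cur();print(s["qpos"].round(1),p,s["force"],s["torque"],s["gripper_width"],p+Rc.apply([0,0,183]),knobpos(1))
f=vision.grab_frame("wrist");cv2.imwrite("pics/w12.png",f["color"])
E
```

```text
time_s: 17.88
ee_pos: [595.1, -24.7, 251.9]
ee_rot: [179.0, -25.0, 102.8]
force: [11.0, 2.8, 11.6]
gripper_width: 16.9
[ -9.1  29.8  97.2  26.2  64.4 -35.5] [595.0642216  -24.74536175 251.93989428] [11.00080991  2.79809849 11.55482091] [ 1.24981404 -2.11506228 -0.97219381] 16.899224674640372 [581.14374906  51.35865788  86.09840779] [574.73766319  52.42309002  80.98967445]
```

View pics/w12.png

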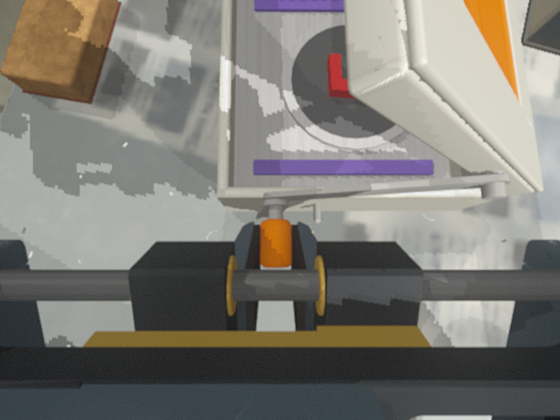

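```bash
python3 -m jog '[[0.024,0,0,0,0,0,0],[0.024,0,0,0,0,0,0],[0.01,0,0,0,0,0,0],[0.01,0,0,0,0,0,0],[0.01,0,0,0,0,0,0]]'
python3 - <<'E'
from h import *
p,Rc,s=cur();print(p,s["force"],s["gripper_width"],p+Rc.apply([0,0,183]))
f=vision.grab_frame("wrist");cv2.imwrite("pics/w13.png",f["color"]);np.savez("w13.npz",**f)
W=cloud(f)
for u,v in [(265,235),(275,235),(285,235),(275,225),(275,250)]: print(W[v,u].round(1))
E
```

```text
time_s: 18.55
ee_pos: [591.7, -25.3, 247.8]
ee_rot: [179.9, -25.0, 102.7]
force: [4.6, 1.4, 5.0]
gripper_width: 17.0
[591.73145257 -25.34577085 247.80941793] [4.60785437 1.42853032 4.96356248] 17.035726501878706 [575.09633325  50.23429753  81.97840132]
[567.4  59.8  86.5]
[572.5  60.8  88.5]
[577.5  62.   87.4]
[571.4  65.8  88.6]
[574.2  53.3  89.7]
```

View pics/w13.png

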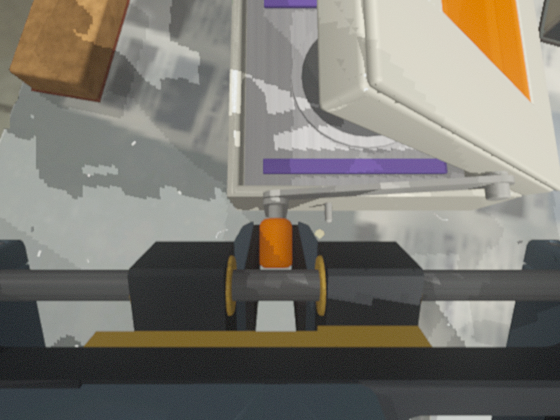

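```bash
python3 -m jog '[[0.01,0,-0.0028,0,0,0,0],[0.01,0,-0.0028,0.0001,0,0,0],[0.01,-0.0001,-0.0028,0.0002,0,0,0],[0.01,-0.0002,-0.0028,0.0003,0,0,0],[0.01,-0.0002,-0.0028,0.0004,0,0,0]]'
python3 - <<'E'
from h import *
p,Rc,s=cur();print(p,s["force"],s["gripper_width"],p+Rc.apply([0,0,183]))
f=vision.grab_frame("wrist");cv2.imwrite("pics/w14.png",f["color"]);np.savez("w14.npz",**f)
W=cloud(f)
for u,v in [(265,235),(275,235),(285,235),(275,225),(275,250)]: print(W[v,u].round(1))
print(knobpos(1.2))
E
```

```text
time_s: 19.23
ee_pos: [579.7, -28.1, 247.9]
ee_rot: [179.5, -25.0, 102.7]
force: [9.4, 3.4, 7.0]
gripper_width: 16.7
[579.70358902 -28.11500982 247.89154999] [9.36514708 3.35292294 6.99211434] 16.743326355579875 [564.27933542  47.74604863  82.07179178]
[556.6  57.4  85.7]
[561.7  58.4  88.1]
[566.7  59.5  87.5]
[560.5  63.5  87.3]
[563.3  50.9  88.3]
[563.911559    49.9634595   79.65997163]
```

View pics/w14.png

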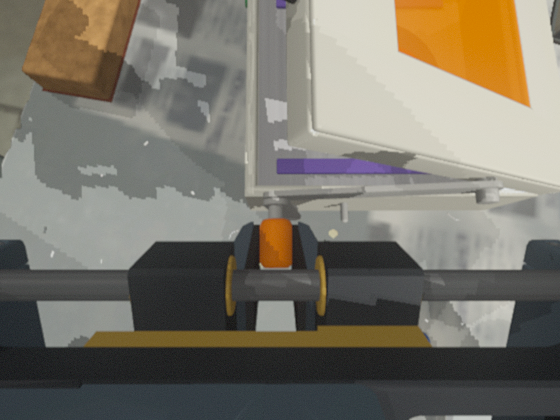

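```bash
python3 -m jog '[[0.01,-0.0002,-0.0028,0.0003,0,0,0],[0.01,-0.0003,-0.0027,0.0005,0,0,0],[0.01,-0.0003,-0.0027,0.0006,0,0,0],[0.01,-0.0004,-0.0026,0.0007,0,0,0],[0.01,0,0,0,0,0,0]]'
python3 - <<'E'
from h import *
p,Rc,s=cur();print(p,s["force"],s["gripper_width"],p+Rc.apply([0,0,183]))
f=vision.grab_frame("wrist");cv2.imwrite("pics/w15.png",f["color"]);np.savez("w15.npz",**f)
W=cloud(f)
for u,v in [(265,235),(275,235),(285,235),(275,225),(275,250)]: print(W[v,u].round(1))
print(knobpos(1.35),knobpos(1.45))
E
```

```text
time_s: 19.9
ee_pos: [569.0, -30.6, 245.6]
ee_rot: [179.5, -25.0, 102.7]
force: [7.6, 3.2, 8.4]
gripper_width: 16.8
[569.01002581 -30.62289214 245.63478528] [7.58509548 3.18358286 8.41249917] 16.81420024723349 [553.42461584  45.25935042  79.8397906 ]
[545.7  55.   82.4]
[550.8  56.   83.7]
[555.9  57.3  82.6]
[549.7  61.1  83.9]
[552.5  48.5  84.8]
[556.07960237  48.18408261  77.22644079] [551.09367953  47.05130873  74.94800445]
```

View pics/w15.png

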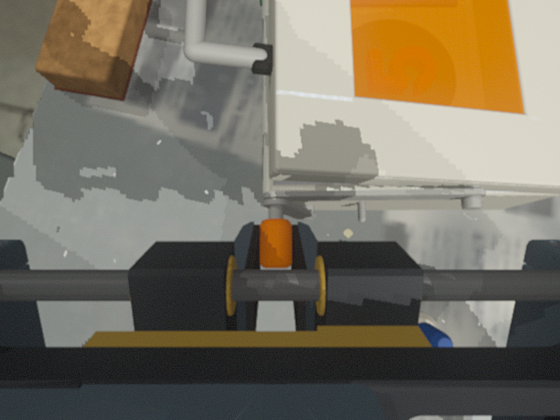

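```bash
python3 -m jog '[[0.01,-0.0004,-0.0024,0.0008,0,0,0],[0.01,-0.0004,-0.0024,0.0009,0,0,0],[0.01,0,0,0,0,0,0]]'
python3 - <<'E'
from h import *
p,Rc,s=cur();print(p,s["force"],p+Rc.apply([0,0,183]))
f=vision.grab_frame("wrist");W=cloud(f);np.savez("w16.npz",**f);cv2.imwrite("pics/w16.png",f["color"])
B=W-[BOX[0],BOX[1],0];c,n=np.cos(BOX[2]),np.sin(BOX[2]);bx=c*B[...,0]+n*B[...,1];by=-n*B[...,0]+c*B[...,1];z=W[...,2]
m=(by<-50)&(by>-100)&(bx>-85)&(bx<60)&(z>50)&(z<140)
co=np.linalg.lstsq(np.c_[bx[m],by[m],np.ones(m.sum())],z[m],rcond=None)[0];print(m.sum(),co,"lid angle",np.arctan(-co[0]),"z at -80",co@[-80,-75,1],"z at 80",co@[80,-75,1])
E
```

```text
time_s: 20.32
ee_pos: [565.6, -31.5, 244.7]
ee_rot: [179.2, -25.0, 102.7]
force: [12.3, 4.8, 10.9]
gripper_width: 16.5
[565.59770577 -31.46366834 244.68188908] [12.26193947  4.82840323 10.9027727 ] [550.90771915  44.61776865  78.89642759]
22284 [-5.52219923e-02 -1.53022657e-02  8.27276611e+01] lid angle 0.05516596224096243 z at -80 88.29309041628012 z at 80 79.45757164289488
```

```bash
python3 -m jog '[[0.01,-0.0005,-0.003,0.0012,0,0,0],[0.01,0,0,0,0,0,0]]'
cat >> h.py <<'E'
def lidang(f):
    W=cloud(f);B=W-[BOX[0],BOX[1],0];c,n=np.cos(BOX[2]),np.sin(BOX[2]);bx=c*B[...,0]+n*B[...,1];by=-n*B[...,0]+c*B[...,1];z=W[...,2]
    m=(by<100)&(by>-100)&(bx>-85)&(bx<75)&(z>65)&(z<130)
    A=np.c_[bx[m],by[m],np.ones(m.sum())];co=np.linalg.lstsq(A,z[m],rcond=None)[0];k=abs(A@co-z[m])<4
    co=np.linalg.lstsq(A[k],z[m][k],rcond=None)[0]
    print(m.sum(),co.round(4),"front z",co@[-80,0,1],"back z",co@[75,0,1])
E
python3 - <<'E'
from h import *
p,Rc,s=cur();print(p,s["force"],p+Rc.apply([0,0,183]))
lidang(vision.grab_frame("wrist"));lidang(vision.grab_frame("side"));lidang(vision.grab_frame("top"))
E
```

```text
time_s: 20.62
ee_pos: [564.1, -31.8, 244.4]
ee_rot: [178.9, -25.0, 102.7]
force: [15.3, 6.5, 12.2]
gripper_width: 16.3
[564.09025761 -31.84421515 244.41042111] [15.27450997  6.54345602 12.22493784] [550.40659672  44.4328058   78.62871676]
49018 [-8.20000e-03 -7.40000e-03  7.91768e+01] front z 79.83069631711206 back z 78.56377215463371
491 [-5.40000e-03  1.30000e-03  7.92788e+01] front z 79.70795974659642 back z 78.8765443123601
3461 [-5.60000e-03 -2.80000e-03  7.83978e+01] front z 78.84264367477739 back z 77.98083326052011
```

```bash
python3 -m jog '[[0.034,0,0,0,0,0,0],[0.034,0,0,0,0,0,0],[0.034,0,0,-0.02,0,0,0],[0.034,0,0,-0.03,0,0,0],[0.034,0,0,-0.04,0,0,0],[0.034,0,0,0,0,0,0]]'
python3 - <<'E'
from h import *
p,Rc,s=cur();print(p,s["force"],s["gripper_width"])
f=vision.grab_frame("wrist");cv2.imwrite("pics/w17.png",f["color"]);lidang(f)
f=vision.grab_frame("side");lidang(f);crop(f,180,380,130,290,4,"pics/s17.png")
print(vision.find_in("wrist","stay_knob"))
Rk=knobR(0);t=b2w([-20,143,78])-Rk.apply([0,0,191])+[0,0,50];print(t)
m=b2w([-60,-20,350]);a,b=plan(m,Rk,0.03);plan(t,Rk,0.03,p0=a,R0=b)
E
```

```text
time_s: 21.52
ee_pos: [567.4, -70.8, 323.2]
ee_rot: [-180.0, -24.9, 102.7]
force: [0.1, -0.4, -0.3]
gripper_width: 34.1
[567.3774918  -70.75351829 323.1704421 ] [ 0.13639019 -0.38577943 -0.33138464] 34.06336845216388
30189 [-4.40000e-03 -5.10000e-03  7.90129e+01] front z 79.36371865566781 back z 78.68402108988937
742 [-1.7000e-02 -3.8000e-03  7.8844e+01] front z 80.20759567742752 back z 77.5657096605208
[{'location': [561.2, 77.0, 80.1], 'p': 0.94}, {'location': [601.0, 161.1, 78.4], 'p': 0.74}]
[552.31557775 336.51538771 319.        ]
n 5
[[0.03,0.0453,0.0072,0.0146,-0.001,-0.0876,-0.0002],[0.03,0.0464,0.0071,0.0106,-0.001,-0.0876,-0.0003],[0.03,0.0472,0.0072,0.0065,-0.001,-0.0876,-0.0003],[0.03,0.0476,0.0071,0.0024,-0.0009,-0.0876,-0.0002],[0.03,0.0475,0.0072,-0.0018,-0.001,-0.0876,-0.0003]]
n 4
[[0.03,0.0408,0.01,0.0077,-0.0,-0.0,0.0],[0.03,0.0407,0.01,0.0078,-0.0,-0.0,0.0],[0.03,0.0408,0.01,0.0077,-0.0,-0.0,0.0],[0.03,0.0407,0.01,0.0078,-0.0,-0.0,0.0]]
```

View pics/w17.png

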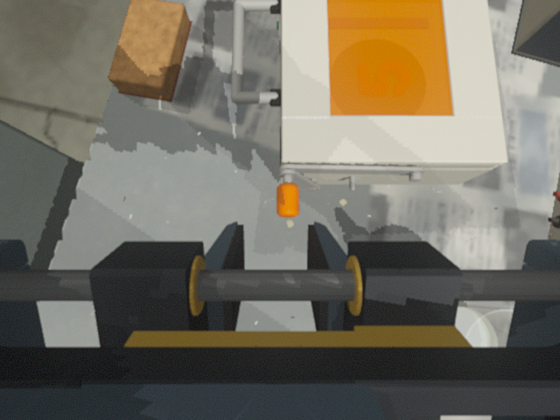

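View pics/s17.png

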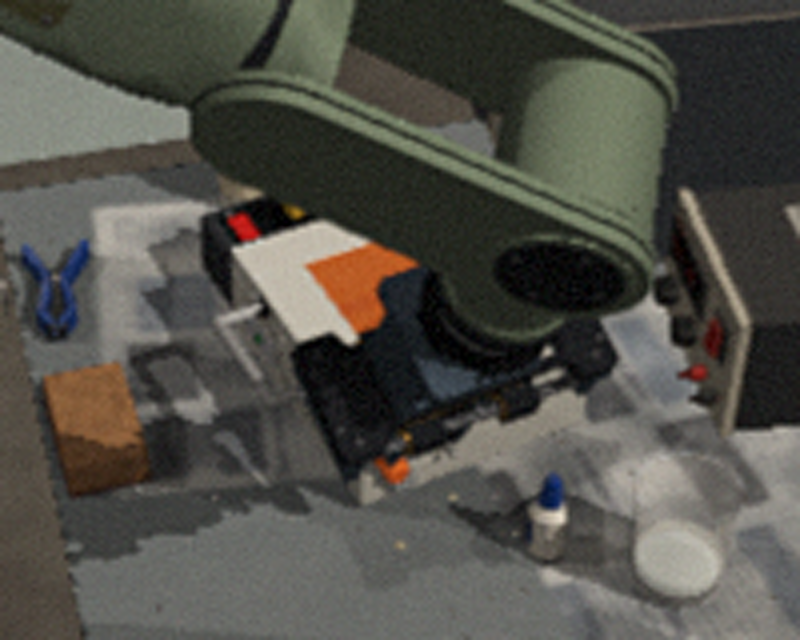

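```bash
python3 - <<'E'
from h import *
Rk=knobR(0)
m=b2w([-72,0,80+191+25]);print(m);a,b=plan(m,Rk,0.0)
E
```

```text
[533.28924649 185.54850817 296.        ]
n 5
[[0.0,0.0444,0.0048,0.0261,-0.001,-0.0876,-0.0002],[0.0,0.0464,0.0048,0.0221,-0.001,-0.0876,-0.0003],[0.0,0.0482,0.0048,0.018,-0.001,-0.0876,-0.0003],[0.0,0.0496,0.0048,0.0137,-0.0009,-0.0876,-0.0002],[0.0,0.0507,0.0048,0.0093,-0.001,-0.0876,-0.0003]]
```

```bash
python3 -m jog '[[0,0.044,0.005,0.026,-0.001,-0.0876,0],[0,0.046,0.005,0.022,-0.001,-0.0876,0],[0,0.048,0.005,0.018,-0.001,-0.0876,0],[0,0.050,0.005,0.014,-0.001,-0.0876,0],[0,0.051,0.005,0.009,-0.001,-0.0876,0],[0,0,0,0,0,0,0],[0,0,0,0.010,0,0,0],[0,0,0,0.010,0,0,0],[0,0,0,0,0,0,0]]'
python3 - <<'E'
from h import *
p,Rc,s=cur();print(s["qpos"].round(1),p,p+Rc.apply([0,0,191]),s["force"])
E
```

```text
time_s: 22.8
ee_pos: [535.9, 183.7, 275.8]
ee_rot: [179.9, 0.1, 102.6]
force: [-0.1, 0.0, 0.3]
gripper_width: 0.3
[ 1.780e+01  2.390e+01  1.012e+02 -1.000e-01  5.480e+01  5.300e+00] [535.897668   183.73332019 275.84623917] [536.19793987 183.43652833  84.84670579] [-0.09505664  0.02085057  0.31936757]
```

```bash
python3 -m jog '[[0,0,0,0.003,0,0,0],[0,0,0,0.0025,0,0,0],[0,0,0,0,0,0,0]]'; python3 -m jog '[[0,0,0,0.0015,0,0,0],[0,0,0,0,0,0,0]]'
```

```text
time_s: 23.18
ee_pos: [536.1, 185.1, 271.8]
ee_rot: [179.7, 0.1, 102.7]
force: [-0.9, 0.2, 0.2]
gripper_width: 0.4
time_s: 23.42
ee_pos: [536.1, 185.2, 271.1]
ee_rot: [179.7, 0.1, 102.7]
force: [-1.7, -1.9, 4.8]
gripper_width: 0.3
```

```bash
python3 -m jog '[[0,0,0,0.001,0,0,0],[0,0,0,0,0,0,0],[0,0,0,0,0,0,0],[0.03,0,0,-0.02,0,0,0],[0.03,0,0,-0.025,0,0,0]]'
python3 - <<'E'
from h import *
Rk=knobR(0);p,Rc,s=cur();print(p)
m=b2w([-60,115,335]);plan(m,Rk,0.03)
E
```

```text
time_s: 24.05
ee_pos: [535.7, 185.3, 314.3]
ee_rot: [179.8, 0.1, 102.7]
force: [-0.2, 0.4, -0.5]
gripper_width: 17.5
[535.68512164 185.32601474 314.3342609 ]
n 3
[[0.03,0.0386,0.0032,-0.0069,0.0011,0.0005,-0.0007],[0.03,0.0386,0.0032,-0.007,0.0011,0.0006,-0.0007],[0.03,0.0385,0.0032,-0.0069,0.0011,0.0005,-0.0006]]
```

```bash
python3 -m jog '[[0.03,0.0385,0.003,-0.007,0.001,0.0005,0],[0.03,0.0385,0.003,-0.007,0.001,0.0005,0],[0.03,0.0385,0.003,-0.007,0.001,0.0005,0],[0.03,0,0,0,0,0,0]]'
python3 - <<'E'
from h import *
p,Rc,s=cur();print(s["qpos"].round(1),p)
f=vision.grab_frame("wrist");cv2.imwrite("pics/w18.png",f["color"]);np.savez("w18.npz",**f)
W=cloud(f)
print(proj(f,b2w([[-20,143,94],[-20,143,60],[-85,181,60],[-85,105,60],[65,181,60]])).round())
for l in ["breaker_tip","breaker","glue_bottle"]: print(l,vision.find_in("wrist",l)[:2])
c=f["color"].astype(int);m=(c[...,2]>150)&(c[...,1]>110)&(c[...,0]<80)
P=W[m];P=P[(P[:,2]>75)&(P[:,2]<105)&(np.hypot(*(P[:,:2]-b2w([-20,143,0])[:2]).T)<50)];print(len(P),np.median(P,0) if len(P) else 0,b2w([-20,143,94]))
lidang(f)
E
```

```text
time_s: 24.55
ee_pos: [518.9, 302.2, 335.6]
ee_rot: [179.8, -0.1, 102.9]
force: [-0.4, -0.6, 0.2]
gripper_width: 29.9
[29.1 23.4 92.3 -0.  64.2 16.3] [518.85428204 302.22711742 335.55650046]
[[334. 187.]
 [326. 178.]
 [241. 127.]
 [243. 225.]
 [443. 127.]]
breaker_tip [{'location': [544.6, 342.5, 94.8], 'p': 0.8}, {'location': [365.5, 228.6, 28.9], 'p': 0.65}]
breaker [{'location': [550.1, 341.1, 91.5], 'p': 0.72}]
glue_bottle [{'location': [529.9, 429.5, 89.7], 'p': 0.73}]
407 [547.74500003 337.83534456  92.40544087] [552.31557775 336.51538771  94.        ]
4253 [-2.20000e-03  7.40000e-03  7.83638e+01] front z 78.54269713681131 back z 78.19603348457582
```

View pics/w18.png

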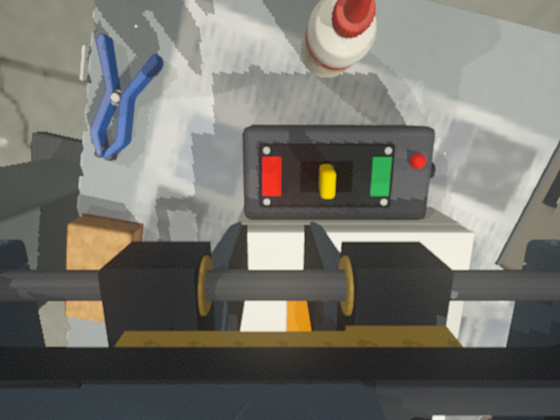

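```bash
python3 - <<'E'
from h import *
Rk=knobR(0);t=np.array([549.5,338,191+70])
a,b=plan(t+[0,0,45],Rk,0.036);plan(t,Rk,0.036,p0=a,R0=b,maxmm=16)
E
```

```text
n 2
[[0.036,0.0157,0.019,0.0144,0.0003,0.0004,-0.0014],[0.036,0.0156,0.019,0.0144,0.0003,0.0003,-0.0014]]
n 3
[[0.036,0.0,0.0,0.015,0.0,0.0,-0.0],[0.036,0.0,0.0,0.015,0.0,0.0,-0.0],[0.036,0.0,0.0,0.015,0.0,0.0,-0.0]]
```

```bash
python3 -m jog '[[0.036,0.0155,0.019,0.0145,0,0,0],[0.036,0.0155,0.019,0.0145,0,0,0],[0.036,0,0,0,0,0,0]]'
python3 - <<'E'
from h import *
p,Rc,s=cur();print(p,s["gripper_width"])
f=vision.grab_frame("wrist");cv2.imwrite("pics/w19.png",f["color"])
plan(np.array([549.5,338,191+70]),knobR(0),0.036,maxmm=16)
E
```

```text
time_s: 25.12
ee_pos: [550.2, 338.1, 304.6]
ee_rot: [-179.9, 0.1, 102.6]
force: [-0.2, 0.2, 0.6]
gripper_width: 35.8
[550.17540638 338.0983548  304.56820078] 35.79462568465368
n 3
[[0.036,0.0002,-0.0001,0.0148,-0.0002,0.0004,-0.001],[0.036,0.0001,-0.0,0.0148,-0.0002,0.0004,-0.0009],[0.036,0.0001,-0.0001,0.0148,-0.0002,0.0004,-0.001]]
```

View pics/w19.png

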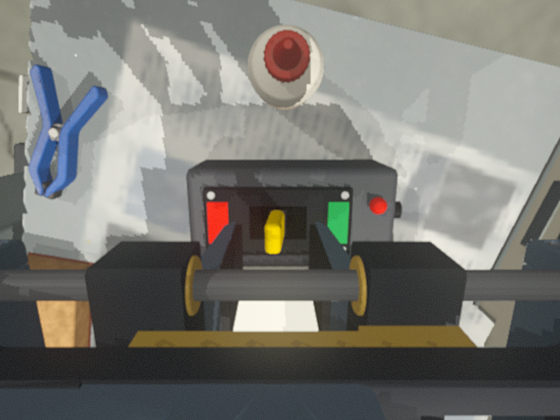

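```bash
python3 -m jog '[[0.036,0,0,0.015,0,0,0],[0.036,0,0,0.015,0,0,0],[0.036,0,0,0.0135,0,0,0],[0.036,0,0,0,0,0,0]]'
python3 - <<'E'
from h import *
p,Rc,s=cur();print(p,p+Rc.apply([0,0,191]),s["force"],s["gripper_width"])
f=vision.grab_frame("wrist");cv2.imwrite("pics/w20.png",f["color"])
E
```

```text
time_s: 25.68
ee_pos: [549.1, 338.2, 261.1]
ee_rot: [-179.9, 0.1, 102.7]
force: [0.1, 0.2, 0.4]
gripper_width: 36.2
[549.14638464 338.17143847 261.13839762] [548.89892046 337.89535624  70.13875747] [0.11535809 0.23669376 0.44862799] 36.18449934450642
```

View pics/w20.png

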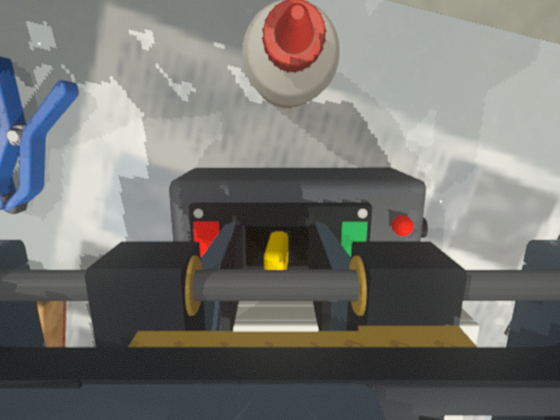

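```bash
python3 -m jog '[[0.036,0,-0.006,0,0,0,0],[0.036,0,-0.006,0,0,0,0],[0.036,0,-0.005,0,0,0,0],[0.036,0,0,0,0,0,0]]'
python3 -m jog '[[0.036,0,-0.002,0,0,0,0],[0.036,0,0,0,0,0,0]]'
python3 - <<'E'
from h import *
p,Rc,s=cur();print(p+Rc.apply([0,0,191]),s["force"],s["gripper_width"])
f=vision.grab_frame("wrist");cv2.imwrite("pics/w21.png",f["color"])
E
```

```text
time_s: 26.22
ee_pos: [533.1, 334.9, 263.6]
ee_rot: [179.8, -0.0, 102.7]
force: [1.9, 0.3, 1.4]
gripper_width: 35.9
time_s: 26.48
ee_pos: [531.4, 334.5, 263.4]
ee_rot: [179.8, -0.0, 102.7]
force: [2.3, 0.5, 3.2]
gripper_width: 36.1
[532.00356385 334.71398663  72.41471395] [2.28715837 0.46707429 3.18062168] 36.138149110482104
```

View pics/w21.png

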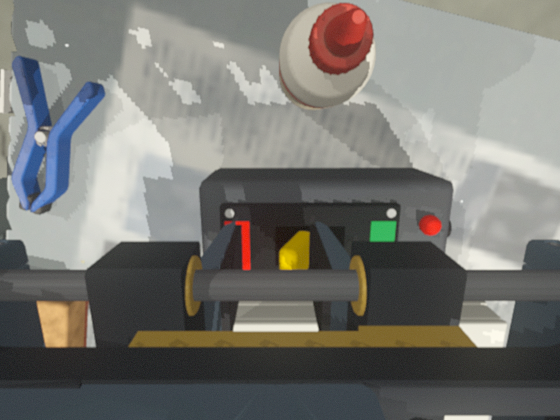

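```bash
for i in 1; do python3 -m jog '[[0.036,0,-0.003,0,0,0,0],[0.036,0,0,0,0,0,0]]'; done
python3 -m jog '[[0.036,0,-0.002,0,0,0,0],[0.036,0,0,0,0,0,0]]'
```

```text
time_s: 26.78
ee_pos: [529.4, 334.0, 263.3]
ee_rot: [179.6, -0.0, 102.7]
force: [6.5, 0.4, 1.0]
gripper_width: 36.1
time_s: 27.02
ee_pos: [528.4, 333.8, 263.4]
ee_rot: [179.4, -0.1, 102.7]
force: [11.2, 2.1, -0.9]
gripper_width: 36.4
```

```bash
python3 -m jog '[[0.036,0,-0.002,0,0,0,0],[0.036,0,0,0,0,0,0]]'
python3 - <<'E'
from h import *
p,Rc,s=cur();t=p+Rc.apply([0,18,191]);d=t-b2w([0,0,0]);c,n=np.cos(BOX[2]),np.sin(BOX[2]);print("hinge finger face box x",c*d[0]+n*d[1],t[2],s["force"])
f=vision.grab_frame("wrist");cv2.imwrite("pics/w22.png",f["color"])
f=vision.grab_frame("side");crop(f,180,380,130,290,4,"pics/s22.png")
E
```

```text
time_s: 27.28
ee_pos: [527.4, 333.5, 263.7]
ee_rot: [179.2, -0.1, 102.7]
force: [12.8, 1.7, -2.6]
gripper_width: 36.0
hinge finger face box x -24.206012396989347 73.01016947750185 [12.761518    1.68037311 -2.6050843 ]
```

View pics/w22.png

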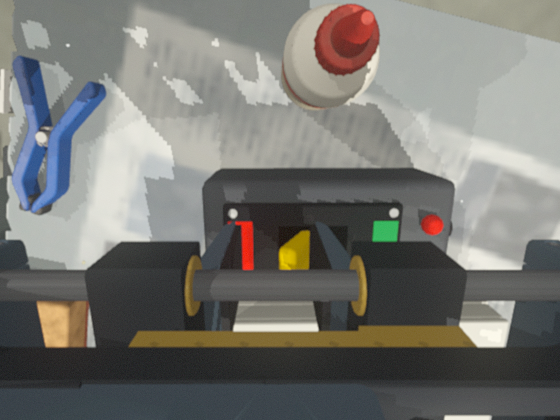

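View pics/s22.png

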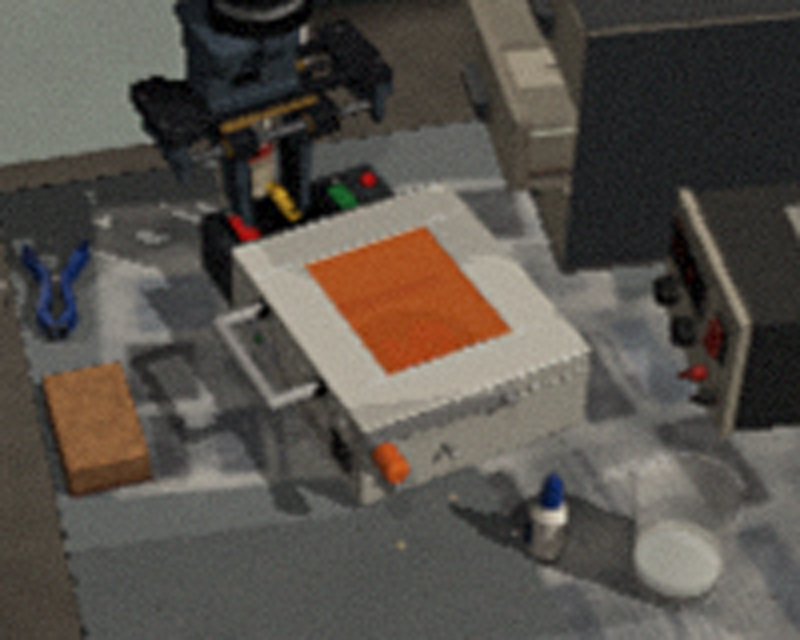

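```bash
python3 -m jog '[[0.036,0,0.009,0,0,0,0],[0.036,0,0.008,0,0,0,0],[0.036,0,0.006,0,0,0,0],[0.036,0,0.006,0,0,0,0],[0.036,0,0.006,0,0,0,0],[0.036,0,0.005,0,0,0,0],[0.036,0,0,0,0,0,0]]'
python3 -m jog '[[0.036,0,0.003,0,0,0,0],[0.036,0,0,0,0,0,0]]'
python3 - <<'E'
from h import *
p,Rc,s=cur();t=p+Rc.apply([0,-18,191]);d=t-b2w([0,0,0]);c,n=np.cos(BOX[2]),np.sin(BOX[2]);print("front finger face box x",c*d[0]+n*d[1],t[2],s["force"])
f=vision.grab_frame("wrist");cv2.imwrite("pics/w23.png",f["color"])
E
```

```text
time_s: 28.25
ee_pos: [563.7, 341.7, 262.8]
ee_rot: [179.9, -0.0, 102.7]
force: [0.2, 0.2, -0.1]
gripper_width: 35.9
time_s: 28.5
ee_pos: [566.2, 342.3, 262.9]
ee_rot: [179.9, 0.0, 102.7]
force: [-1.8, 0.0, 1.7]
gripper_width: 36.1
front finger face box x -22.966163016286494 71.91871768215091 [-1.84707504  0.02132433  1.65127616]
```

View pics/w23.png

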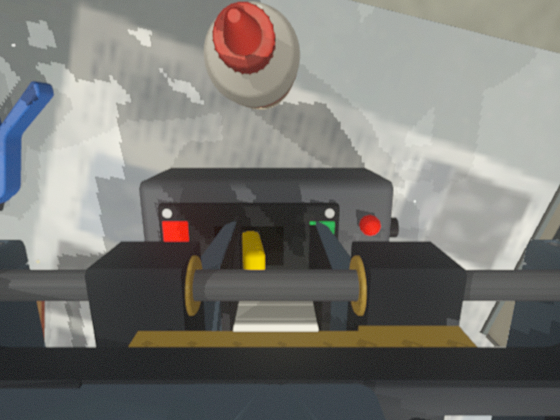

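```bash
python3 -m jog '[[0.036,0,0.004,0,0,0,0],[0.036,0,0,0,0,0,0]]'
python3 -m jog '[[0.036,0,0.003,0,0,0,0],[0.036,0,0,0,0,0,0]]'
python3 -m jog '[[0.036,0,0.002,0,0,0,0],[0.036,0,0,0,0,0,0]]'
python3 - <<'E'
from h import *
p,Rc,s=cur();t=p+Rc.apply([0,-18,191]);d=t-b2w([0,0,0]);c,n=np.cos(BOX[2]),np.sin(BOX[2]);print("front finger face box x",c*d[0]+n*d[1],t[2],s["force"])
f=vision.grab_frame("side");crop(f,180,380,130,290,4,"pics/s24.png")
E
```

```text
time_s: 28.8
ee_pos: [570.5, 343.2, 263.0]
ee_rot: [179.9, 0.0, 102.7]
force: [-0.9, 0.2, 1.0]
gripper_width: 36.1
time_s: 29.05
ee_pos: [572.2, 343.7, 262.7]
ee_rot: [-179.8, 0.0, 102.7]
force: [-5.5, -0.2, 4.0]
gripper_width: 36.3
time_s: 29.3
ee_pos: [573.1, 343.9, 262.6]
ee_rot: [-179.6, 0.0, 102.7]
force: [-9.0, -1.3, 7.2]
gripper_width: 36.3
front finger face box x -17.391516921180894 71.68666095816604 [-8.97323781 -1.34597337  7.24315963]
```

View pics/s24.png

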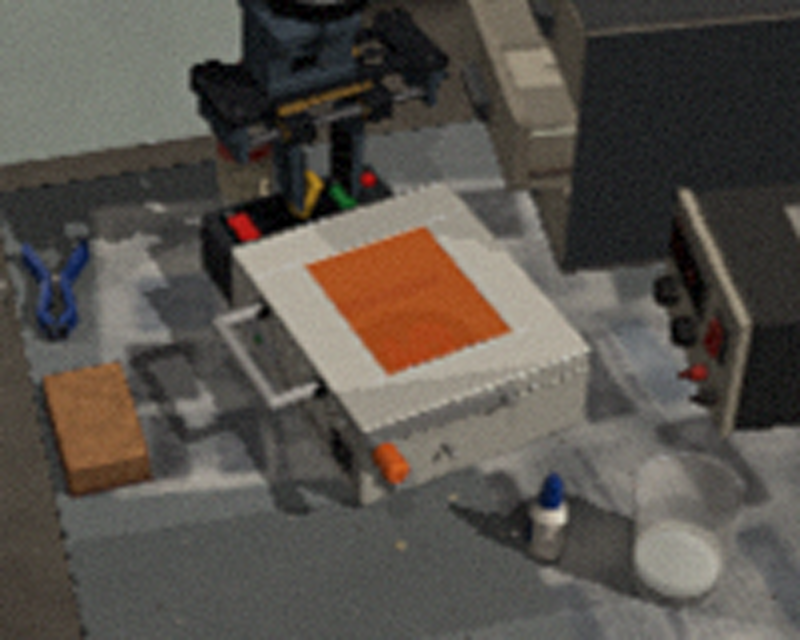

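```bash
python3 -m jog '[[0.036,0,0.002,0,0,0,0],[0.036,0,0.0015,0,0,0,0],[0.036,0,0,0,0,0,0]]'
python3 -m jog '[[0.036,0,-0.008,0,0,0,0],[0.036,0,-0.004,0,0,0,0],[0.036,0,0,-0.03,0,0,0],[0.036,0,0,-0.05,0,0,0],[0.036,-0.03,0,-0.02,0,0,0],[0.036,0,0,0,0,0,0]]'
python3 - <<'E'
from h import *
p,Rc,s=cur();print(p)
f=vision.grab_frame("wrist");cv2.imwrite("pics/w25.png",f["color"]);np.savez("w25.npz",**f);W=cloud(f)
c=f["color"].astype(int);m=(c[...,2]>150)&(c[...,1]>110)&(c[...,0]<80)
P=W[m];B=P[:,:2]-BOX[:2];cc,n=np.cos(BOX[2]),np.sin(BOX[2]);bx=cc*B[:,0]+n*B[:,1];by=-n*B[:,0]+cc*B[:,1]
k=(P[:,2]>62)&(P[:,2]<105)&(abs(by-143)<25)&(abs(bx+20)<45)
print(k.sum());
for lo in range(62,96,6):
    q=k&(P[:,2]>=lo)&(P[:,2]<lo+6)
    if q.sum()>3: print(lo,q.sum(),bx[q].mean().round(1),bx[q].min().round(1),bx[q].max().round(1))
lidang(f)
lidang(vision.grab_frame("side"))
E
```

```text
time_s: 29.72
ee_pos: [574.7, 344.4, 262.3]
ee_rot: [-179.2, 0.1, 102.6]
force: [-14.9, -3.2, 9.2]
gripper_width: 35.7
time_s: 30.48
ee_pos: [574.2, 312.0, 365.1]
ee_rot: [179.6, -0.0, 102.6]
force: [-0.3, -0.3, 0.2]
gripper_width: 36.1
[574.18957643 312.00714691 365.11465758]
614
62 59 -20.4 -21.7 -17.7
68 76 -17.6 -19.6 -14.3
74 82 -14.6 -16.7 -10.9
80 80 -11.8 -13.4 -8.4
86 317 -5.5 -11.5 -0.7
6873 [1.00000e-04 1.27000e-02 7.79206e+01] front z 77.91200401960039 back z 77.92864130490676
2608 [ 4.00000e-04 -1.60000e-03  7.88292e+01] front z 78.80062904961568 back z 78.85604593024097
```

View pics/w25.png

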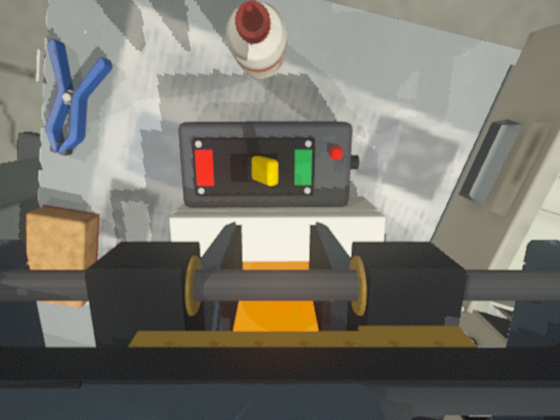

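```bash
python3 - <<'E'
from h import *
from workcell import ticket
f=vision.grab_frame("side");W=cloud(f)
for l in ["stay_knob","red_char","cyano_bottle","clear_cup","glue_bottle","sanding_block"]: print(l,[(round(d["p"],2),np.round(d["location"])) for d in vision.find_in("side",l)[:2]])
print(knobpos(1.45,-135)); print(cur()[2]["force"],cur()[2]["time_s"])
print(ticket.job_done())
E
```

```text
stay_knob [(0.8, array([566.,  82.,  74.]))]
red_char [(0.7, array([582., -97.,  14.])), (0.64, array([ 526., -200.,   11.]))]
cyano_bottle [(0.47, array([645.,  10.,  33.]))]
clear_cup [(0.77, array([728., -30.,  50.]))]
glue_bottle [(0.69, array([534., 421.,  66.])), (0.58, array([ 551., -317.,   16.]))]
sanding_block [(0.82, array([372., 177.,  29.]))]
[550.20748554  50.95190615  74.94800445]
[0.07482139 0.10794421 0.73975606] 30.925
the job is handed in; nothing more can be done
None
```

I did every step in the required order and handed the job in at about 31 s. No verdict came back.

- **Red 5:** I placed it flat on the plate and let go. The wrist camera put it about 3 mm from the plate's middle. It was still lying flat in a picture after the lid had come partway down. I could not measure it after that, because the network does not see it through the closed amber lid.
- **Stay and lid:** I gripped the orange knob, lifted it out of its lock and guided it slowly round until the lid shut, instead of drawing the lid down by its handle. I then pressed lightly on the lid's front edge. The fingertips touched at 80 mm, which is the shut height. Depth readings gave the final lid slope as about 0 rad.
- **Breaker:** I pushed the lever to the red-side stop, where the force rose to about 13 N, and then past the sear to the green-side stop, at about 15 N. After I let go, the lever's tilt measured about 0.45 rad.
- **Bystanders:** At the end I checked the two bottles, the cup and the sanding block, and each was within about 5 mm of its first side-camera reading. I did not measure the other bystanders again.

**Disagreements:**
- The side-camera network's final reading for the knob, (566, 82, 74), was about 35 mm off the folded position I expected, (550, 51, 75). It had also been up to about 25 mm off on that knob earlier. The wrist depth readings and the gripper's position at closing both fitted a folded stay.
- Separate box-pose fits differed by up to 7 mm. The combined pose agreed with the plate and the knob to within about 2 mm.

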